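# Make up two crucible trays for the furnaces

### The arm

A 7-joint arm with a two-finger parallel gripper is mounted at the origin on the work surface. World frame = base frame: x ahead of the robot, y to its left, z up, the work surface at z = 0. Lengths are in m, angles in rad, forces in N, time in s.
With the tool pointing down it reaches from about 0.425 to 0.925 m from the base axis. Payload 6.8 kg.
Tool frame: the origin (TCP) lies midway between the tips of the shut fingers; the grasp point (between the pads) lies r.grasp_offset behind it (r.grasp_offset is the distance from the TCP to the grasp point, in m); z points along the fingers, y is the direction in which the jaws open and shut (so a half turn about z gives the same grasp; the last joint's range is limited). The gripper opens to 85 mm and grips with 20 to 120 N. Pads are 22 mm wide; open, the fingers measure 114 mm over their backs; the gripper's body (76 mm by 85 mm) begins 54 mm behind the grasp point. The pads swing forward as they close: fully open they stand 13 mm farther back than shut.
Start: joints at [1.183, 0.477, 0.022, 1.555, -0.011, 1.109, -0.083], TCP at [0.186, -0.649, 0.231] pointing down, gripper open.
Joint ranges: [-2.96, 2.96], [-0.34, 2.1], [-1.41, 1.46], [0.24, 2.44], [-1.37, 4.51], [0.17, 1.92], [-2.96, 2.96]. Speed limits (rad/s): [2.39, 2.39, 3.14, 3.14, 3.14, 3.14, 3.14].

### API

Orientations are given as a rotation vector (axis times angle).
In Python, from bench import r gives the robot as it stands. The module is installed in compiled form; this text tells all that it offers.
- The arm moves only by the tool send_rows, never from a script. Its argument "moves" is one flat list of numbers, 4 for each row, row after row: the shift along the tool's x, y, z in mm, then the turn about the tool's z in degrees. A call has 1 to 8 rows; each row is the pose to reach, as a shift and turn from the pose commanded when the call began, along the tool's axes at that moment; what a row does not reach only later rows make up. A row lasts 1/8 s, in which the tool goes at most 62.5 mm and 10.7 degrees, less where a joint would pass 70% of its speed; a pose out of reach is approached as far as the arm can. A call with a gripper value outside its range is refused whole. "hand" is the closure, from 0 (fully open) to 1 (shut), set as the call begins (left out, the last holds). The fingers move at their own pace and stop on an object; "newtons" is the grip in N (left out, the last holds). Time passes only in rows, so rows that repeat a pose let the fingers close. It gives the time, the measured TCP pose, the force and the opening at its end, in the units of the state.
- r.get_obs(): the state, without advancing time (a new reading comes with each control period).
- r.grab_frame(name): name is "scene" or "top"; returns a dict with "img" (400x640x3 uint8, red, green, blue), "mtx" (3x3 intrinsics, pixels), "world_to_cam" (4x4, takes a point from world to camera coordinates). Camera axes: x right, y up, looking along -z (the intrinsics and any distortion apply to the point x, -y, -z); pixel columns grow to the right and rows downward; lengths in m; the calibration is good to about 2 mm. A picture is of the moment at which its call begins. There is no depth.
- r.hand_in(): hands the job in, once; it reports no verdict.
The state is a dict: "clock": time; "joints": joint angles; "qvel": joint speeds; "tau": joint torques, N m; "tcp_pos": TCP position; "orientation": TCP orientation; "contact_force": force on the tool from outside, world axes, zero at the start; "moment": the same for the moment, N m; "grip_width": finger opening in m.
Only numpy, scipy, OpenCV 4.12 (cv2) and the standard library are available. Lean on these libraries where they do the work, as an engineer would, in place of code of your own. Each camera call takes 0.05 s, during which the arm holds its last target.

### The job

Make up the two sample trays from the porcelain on the bench mat. For the volatiles run, stand the tall crucible in the ring of the square tray and cover it with the small lid; for the ash run, stand the shallow dish in the ring of the long tray and cover it with the large lid, and lay the long boat lengthwise between the four tabs beside it. Everything stands flat and the lids cover the mouths; set the porcelain down without dropping it, and leave the short crucible and the short boat where they are.

Things in the scene. Friction and masses are not known exactly. Their poses are not given: they have to be found in the camera images.
- square_tray: Square sheet-steel tray, fixed on the 3 mm thick bench mat, 110 x 110 mm; floor's top 3 mm above its underside, rim 6 mm high. In its middle a locating ring, 52 mm inside, 58 mm outside, top 7 mm above the underside. Origin: centre of its underside, under the ring's centre; z up.
- long_tray: Long steel tray, fixed on the mat, 190 (x) x 110 mm (y); floor's top at z 3 mm, rim 6 mm. Ring centred at x -50, y 0 mm, 66 mm inside, 72 outside. Boat place centred at x +45, y 0: 104 mm long along y, from rim to rim, 41 mm wide in x between four upright tabs at y +-36 mm (14 mm long each; free between them). Ring and tabs reach z 7 mm. Origin: centre of underside; z up.
- tall_crucible: Tall white porcelain crucible, open cup 42 mm high, 34 mm across at the rim (33 mm at half height, foot 28 mm), wall 2.5 mm, standing upright. Origin: centre of its underside; z up.
- short_crucible: Short white porcelain crucible, as wide as the tall one (34 mm) but only 22 mm high. Not wanted in either kit. Origin: centre of its underside; z up.
- dish: Wide shallow white porcelain dish, open, 52 mm across at the rim, 26 mm high, foot 44 mm, wall 3 mm, sides nearly upright above 12 mm. Origin: centre of its underside; z up.
- small_lid: Small round white porcelain lid, flat disc 45 mm across and 4 mm thick with a round knob in the middle of its top, 14 mm across, reaching 20 mm above the underside; lies knob up. Its flat underside rests on a rim; it has no lip. Origin: centre of its underside; z up.
- large_lid: Large round white porcelain lid, flat disc 62 mm across and 4 mm thick with the same knob, 14 mm across, reaching 20 mm above the underside; lies knob up. Flat underside, no lip. Origin: centre of its underside; z up.
- long_boat: Long narrow white porcelain combustion boat, an open trough 76 mm long (its x), 20 mm wide (its y), 15 mm high, wall 3 mm, upright outer sides; a flat tab sticks out 7 mm at the rim of its +x end. Origin: centre of its underside; z up.
- short_boat: Short white porcelain combustion boat, as the long one but its trough only 46 mm long. Not wanted in either kit. Origin: centre of its underside; z up.
Not all that is in view belongs to the job. Leave any blue or brown look-alike of the long_tray alone. What is shaped like the dish but yellow is not meant.

How it is judged:
At the end, for the whole second after the job is handed in: Crucible and dish on the tray floors inside their rings (11 mm), small lid flat on the crucible and large lid flat on the dish (8 mm), long boat on the floor between tabs (11 mm across, 15 mm along, 0.25 rad); all level within 0.1 rad, released, at rest; short crucible and boat within 30 mm (horizontal distance between tall_crucible and square_tray below 0.0115 m and z of tall_crucible in the frame of square_tray between 0.001 and 0.005 m and x of dish in the frame of long_tray between -0.0615 and -0.0385 m and y of dish in the frame of long_tray between -0.0115 and 0.0115 m and z of dish in the frame of long_tray between 0.001 and 0.005 m and x of long_boat in the frame of long_tray between 0.0335 and 0.0565 m and y of long_boat in the frame of long_tray between -0.0155 and 0.0155 m and z of long_boat in the frame of long_tray between 0.001 and 0.005 m and angle between the x axis of long_boat and the y axis of long_tray, either way round below 0.25 rad and horizontal distance between small_lid and tall_crucible below 0.008 m and z of small_lid in the frame of tall_crucible between 0.04 and 0.044 m and horizontal distance between large_lid and dish below 0.008 m and z of large_lid in the frame of dish between 0.024 and 0.028 m and angle between each of tall_crucible, small_lid, dish, large_lid, long_boat's own z axis and vertical below 0.1 rad and linear speed of each of tall_crucible, small_lid, dish, large_lid, long_boat below 0.02 m/s and distance of each of short_crucible, short_boat from where it was at the start of the episode below 0.03 m); the robot touches nothing.
It fails at once if the short crucible is moved more than 30 mm (distance of short_crucible from where it was at the start of the episode above 0.03 m).
It fails at once if the short boat is moved more than 30 mm (distance of short_boat from where it was at the start of the episode above 0.03 m).
It fails at once if a piece of porcelain is dropped (falls free faster than 0.7 m/s) ((linear speed of tall_crucible above 0.7 m/s and contact force between tall_crucible and anything else below 0.01 N) or (linear speed of small_lid above 0.7 m/s and contact force between small_lid and anything else below 0.01 N) or (linear speed of dish above 0.7 m/s and contact force between dish and anything else below 0.01 N) or (linear speed of large_lid above 0.7 m/s and contact force between large_lid and anything else below 0.01 N) or (linear speed of long_boat above 0.7 m/s and contact force between long_boat and anything else below 0.01 N)).
It also fails if it takes over 141 s, if anything falls off the work surface, if the arm or the gripper's body presses on something with over 40 N, if the wrist force passes 120 N, or if a joint passes its speed limit or range.

## Working session

There is one attempt and no reset: what is moved stays moved. The work goes in short steps, Python scripts to look and compute and a tool call to move; the robot and the scene stay as the last step left them, time stands still between calls to the robot, and variables do not carry over. Pictures are saved under pics/ and viewed, and the job is handed in when it is done.

Besides the shell and the picture viewer there is one more tool, called after "Request:" as name(argument=value, ...) on one line, values as JSON. send_rows: Moves the arm, as the interface text tells. Its arguments: {"type":"object","properties":{"moves":{"type":"array"},"hand":{"type":"number"},"newtons":{"type":"number"}},"required":["moves"]}

```bash
mkdir -p pics; ls; cat > h.py <<'E'
import numpy as np, cv2
from bench import r
def grab(n):
    f=r.grab_frame(n); return f
E
python3 - <<'E'
from h import *
for n in ("scene","top"):
    f=grab(n); cv2.imwrite(f"pics/{n}0.png",f["img"][:,:,::-1]); np.savez(f"{n}0.npz",**f)
    print(n,f["mtx"].tolist(),np.round(f["world_to_cam"],4).tolist(),[k for k in f])
o=r.get_obs(); print(o, r.grasp_offset)
E
```

```text
pics
scene [[419.3270836867302, 0.0, 320.840000812384], [0.0, 419.3270836867302, 200.1620866645668], [0.0, 0.0, 1.0]] [[0.526, 0.8502, 0.0194, -0.3465], [-0.5846, 0.3449, 0.7344, 0.1786], [0.6177, -0.3977, 0.6784, -1.6615], [0.0, 0.0, 0.0, 1.0]] ['img', 'mtx', 'world_to_cam']
top [[423.87482590301846, 0.0, 317.2798128097705], [0.0, 423.87482590301846, 201.9592610451334], [0.0, 0.0, 1.0]] [[-0.0047, -0.9998, -0.0204, 0.1413], [0.9954, -0.0067, 0.0956, -0.4206], [-0.0957, -0.0198, 0.9952, -1.5755], [0.0, 0.0, 0.0, 1.0]] ['img', 'mtx', 'world_to_cam']
{'clock': 0.1, 'joints': array([ 1.18288536,  0.47775292,  0.02233761,  1.55634759, -0.01146247,
        1.10930887, -0.08308784]), 'qvel': array([-0.00156183, -0.00218277, -0.00061023, -0.00340628, -0.00136161,
       -0.00082936,  0.00133238]), 'tau': array([ 4.55069370e-03, -5.97766435e+01,  1.61404364e+00, -2.81956905e+01,
        1.29159138e-02,  5.08421494e-03, -5.73799738e-06]), 'tcp_pos': array([ 0.18625074, -0.64823717,  0.23040118]), 'orientation': array([-3.10925765e+00, -4.37947534e-01,  6.09444242e-04]), 'contact_force': array([-0.8299032 ,  0.38550303,  0.05388906]), 'moment': array([0.01888183, 0.01533801, 0.00729491]), 'grip_width': 0.08546267148563243} 0.0187
```

View pics/scene0.png

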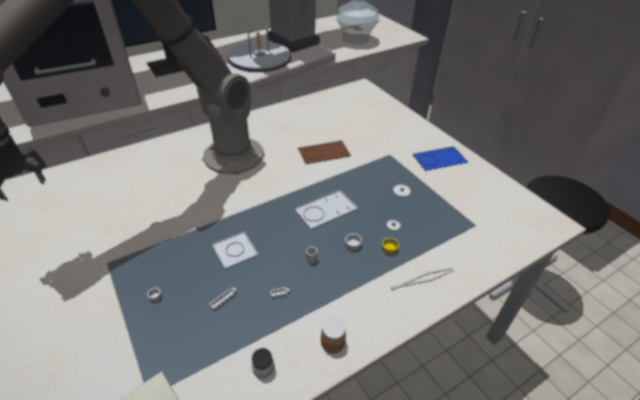

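View pics/top0.png

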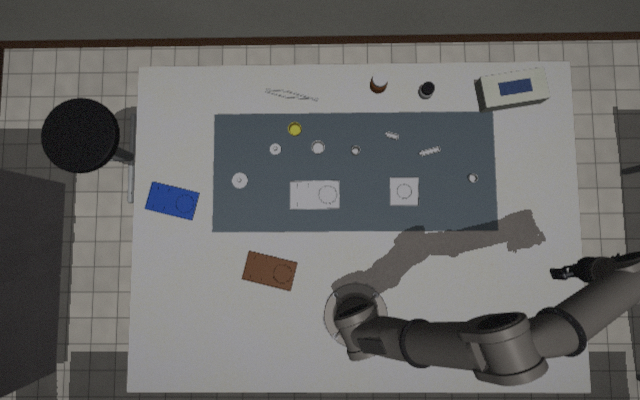

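The scene view shows the mat with trays and pieces. In the top view the long tray is at ~(315,195), the square tray at (404,191), the tall crucible at (355,150), the dish at (318,147), the lids at (275,149) and (240,181), and the long boat at (430,151). Next I enlarge crops.

```bash
python3 - <<'E'
import numpy as np, cv2
def crop(n,x0,y0,w,h,s,name):
    im=np.load(f"{n}0.npz")["img"][y0:y0+h,x0:x0+w,::-1]
    im=cv2.resize(im,None,fx=s,fy=s,interpolation=cv2.INTER_CUBIC)
    for k in range(0,w,10): cv2.putText(im,str(x0+k),(k*s,8),0,.3,(0,255,255),1); cv2.line(im,(k*s,10),(k*s,14),(0,255,255),1)
    for k in range(0,h,10): cv2.putText(im,str(y0+k),(0,k*s+4),0,.3,(0,255,255),1)
    cv2.imwrite(f"pics/{name}.png",im)
crop("top",225,115,130,100,6,"tA")
crop("top",340,115,145,100,5,"tB")
crop("scene",280,170,160,100,5,"sA")
crop("scene",130,220,200,100,4,"sB")
E
```

```text
(no output)
```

View pics/tA.png

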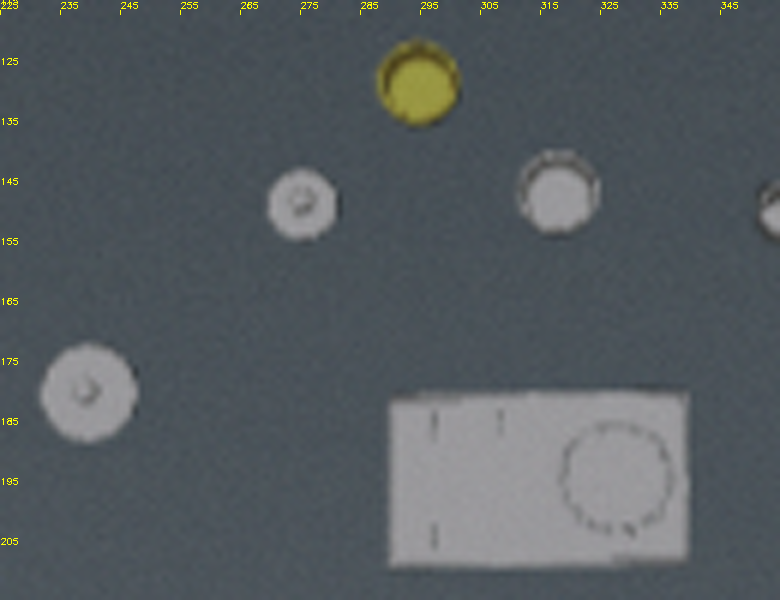

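View pics/tB.png

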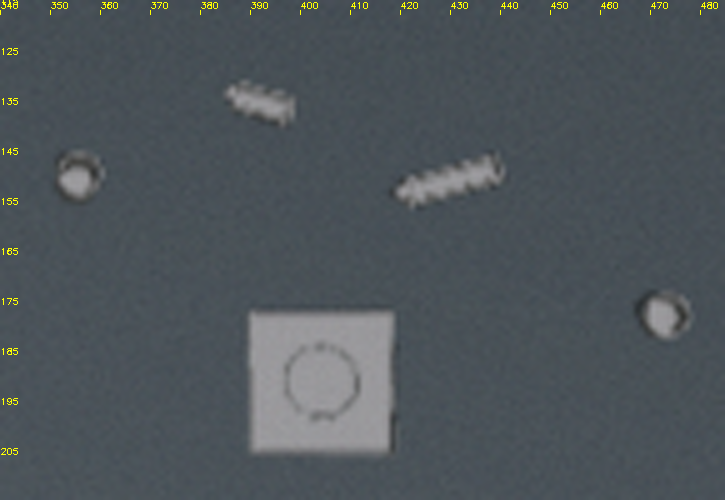

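View pics/sA.png

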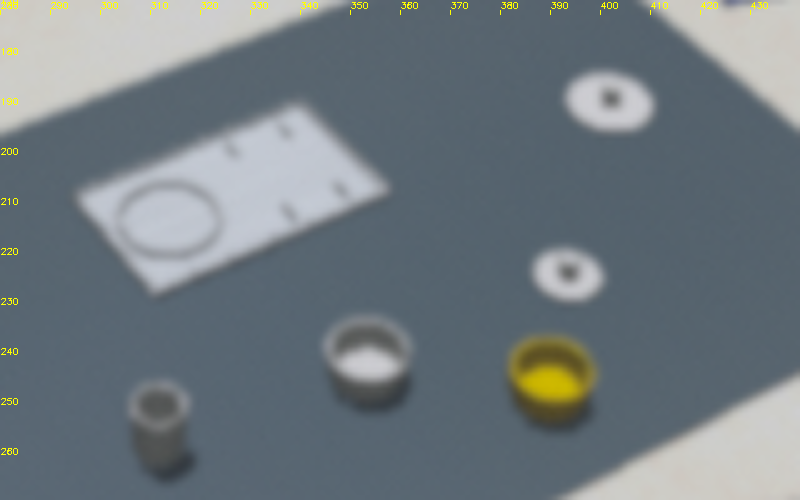

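View pics/sB.png

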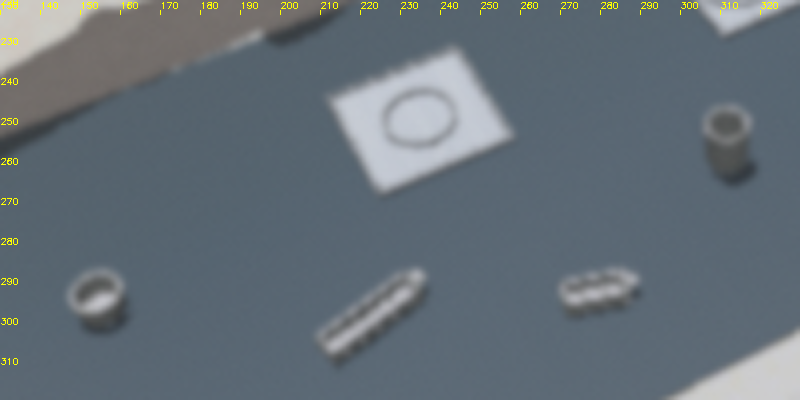

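The crops show all pieces clearly. I read the ellipse centres and corners by eye in scene, run blob fits in top, and compare the two.

```bash
cat >> h.py <<'E'
def ray(f,u,v,z):
    K=f["mtx"];T=f["world_to_cam"];R=T[:3,:3];t=T[:3,3]
    d=np.array([(u-K[0,2])/K[0,0],-(v-K[1,2])/K[1,1],-1.]); c=-R.T@t; d=R.T@d
    return (c+d*(z-c[2])/d[2])[:2]
def proj(f,P):
    P=np.atleast_2d(P);K=f["mtx"];T=f["world_to_cam"];q=P@T[:3,:3].T+T[:3,3]
    return np.c_[K[0,2]-K[0,0]*q[:,0]/q[:,2],K[1,2]+K[1,1]*q[:,1]/q[:,2]]
E
cat > m.py <<'E'
from h import *
S=np.load("scene0.npz");T=np.load("top0.npz")
def cr(f,x0,y0,s,X,Y,z): return ray(f,x0+(X+.5)/s-.5,y0+(Y+.5)/s-.5,z)
A=lambda X,Y,z:cr(S,280,170,5,X,Y,z); B=lambda X,Y,z:cr(S,130,220,4,X,Y,z)
C=lambda X,Y,z:cr(T,225,115,6,X,Y,z); D=lambda X,Y,z:cr(T,340,115,5,X,Y,z)
def p(n,*a): print(n,*[np.round(x*1000,1) for x in a])
p("largelid",A(610,101,.005),C(89,392.5,.006))
p("smalllid",A(568,274.5,.005),C(302.5,204,.006))
p("dish",A(368,345,.029),C(558.5,192,.025))
p("tall",A(159.5,400,.045),D(80,176,.043))
p("sq ring",B(421,118,.010),D(322,382,.008))
p("long ring",A(168,219,.010),C(616,478,.008))
p("long corners S",*[A(x,y,.009) for x,y in((300,100),(390,187),(155,297),(77,195))])
p("long corners T",*[C(x,y,.009) for x,y in((390,398),(688,393),(688,560),(390,567))])
p("sq corners S",*[B(x,y,.009) for x,y in((457,46),(513,135),(383,193),(330,98))])
p("sq corners T",*[D(x,y,.009) for x,y in((250,312),(393,312),(392,452),(250,452))])
p("boat S near corners,far corners,tab",*[B(x,y,.018) for x,y in((318,335),(336,362),(405,270),(420,290),(425,275))])
p("short cruc",B(97,294,.025),D(667,314,.023))
# blobs top
im=T["img"].astype(float); bg=np.median(im[120:225,220:490].reshape(-1,3),0)
d=np.abs(im-bg).max(2)
for n,(x,y,w,h) in dict(boat=(415,140,30,22),sboat=(380,127,24,16),tall=(348,142,16,16),dish=(308,137,20,20),slid=(267,140,16,18),llid=(229,169,22,24)).items():
    m=np.zeros(d.shape,np.uint8); m[y:y+h,x:x+w]=(d[y:y+h,x:x+w]>25)
    pts=cv2.findNonZero(m); hull=cv2.convexHull(pts)
    print(n,cv2.minAreaRect(hull),cv2.boundingRect(hull))
    M=cv2.moments(m,True); u,v=M["m10"]/M["m00"],M["m01"]/M["m00"]; ang=.5*np.arctan2(2*M["mu11"],M["mu20"]-M["mu02"])
    print("  centroid",u,v,"ang",np.degrees(ang),np.round(ray(T,u,v,.016)*1000,1))
E
python3 m.py
```

```text
largelid [506.2 438.5] [509.6 437.8]
smalllid [627.6 301.3] [630.9 301.5]
dish [628.  137.1] [632.9 136.4]
tall [611.6  -4.7] [615.1  -6.3]
sq ring [ 463.5 -191.1] [ 462.3 -190. ]
long ring [451.9  97.4] [451.9 101.1]
long corners S [394.8 242.4] [501.9 245.6] [508.6  53.5] [399.4  56.5]
long corners T [504.1 244.6] [505.8  55. ] [399.4  56. ] [396.2 244.5]
sq corners S [ 407.1 -135.9] [ 514.2 -137.4] [ 515.6 -243.7] [ 407.6 -243.3]
sq corners T [ 516.2 -136.6] [ 515.4 -244.9] [ 408.5 -241.2] [ 409.2 -134.3]
boat S near corners,far corners,tab [ 613.5 -329.4] [ 639.7 -326.7] [ 594.2 -258.2] [ 615.2 -255.8] [ 605.4 -247.9]
short cruc [ 509.6 -447.7] [ 510.1 -446.7]
boat ((429.5577087402344, 150.71153259277344), (5.700876235961914, 21.575624465942383), 74.74488067626953) (419, 146, 22, 10)
  centroid 429.64761904761906 150.74285714285713 ang -14.946715334179235 [ 614.8 -289.5]
sboat ((391.70758056640625, 134.77359008789062), (13.873414993286133, 5.7691426277160645), 15.945395469665527) (385, 131, 14, 9)
  centroid 391.8235294117647 134.97058823529412 ang 17.25303593950982 [ 677.5 -147.4]
tall ((355.6153564453125, 149.4230499267578), (8.043152809143066, 8.320503234863281), 56.3099365234375) (352, 145, 9, 10)
  centroid 355.225 150.2 ang 81.6841245791826 [619.5  -6.8]
dish ((317.268310546875, 146.58538818359375), (12.806248664855957, 12.493901252746582), 51.34019470214844) (311, 140, 14, 14)
  centroid 317.53225806451616 147.08870967741936 ang 59.91357627517574 [633.  137.1]
slid ((274.7500305175781, 148.75), (10.60660171508789, 11.31370735168457), 45.0) (269, 143, 12, 12)
  centroid 274.8807339449541 148.70642201834863 ang -67.05869460233075 [628.2 300.7]
llid ((239.50001525878906, 180.0), (14.849242210388184, 16.26345443725586), 45.0) (231, 172, 17, 17)
  centroid 239.28436018957345 180.1042654028436 ang -62.646721619249995 [507.7 436.2]
```

Both cameras agree within ~3–5 mm. The sizes also check: tray 190×110, ring radii, and boat about 74 mm. I fuse the estimates and write a helper that converts world targets to tool shifts.

```bash
cat >> h.py <<'E'
from scipy.spatial.transform import Rotation as Ro
# world mm
POS=dict(llid=(508,438),slid=(629.5,301),dish=(630.5,137),tall=(613.5,-5.5),boat=(615.5,-292),
 sq=(462,-190),ring=(452.3,100),bplace=(450.4,195))
def to(x,y,z,psi=None):
    o=r.get_obs(); R=Ro.from_rotvec(o["orientation"]).as_matrix(); p=o["tcp_pos"]*1000
    d=R.T@(np.array([x,y,z])-p); cur=np.degrees(np.arctan2(R[1,1],R[0,1]))
    t=0 if psi is None else -(((psi-cur)+90)%180-90)
    print("t %.1f"%o["clock"],"tcp",p.round(1),"jaw %.1f"%cur,"tilt %.2f"%np.degrees(np.arccos(-R[2,2])),"w %.1f"%(o["grip_width"]*1000),"F",o["contact_force"].round(1),"q7 %.2f"%o["joints"][6])
    print("  SHIFT",d.round(1),"TURN %.1f"%t,"dist %.0f"%np.linalg.norm(d))
E
python3 -c "
from h import *
to(*POS['boat'],120,15.5); to(*POS['boat'],7,15.5)"
```

```text
t 0.1 tcp [ 186.3 -648.2  230.4] jaw -74.0 tilt 0.10 w 85.5 F [-0.8  0.4  0.1] q7 -0.08
  SHIFT [ 511.  -223.6  110.7] TURN -89.5 dist 569
t 0.1 tcp [ 186.3 -648.2  230.4] jaw -74.0 tilt 0.10 w 85.5 F [-0.8  0.4  0.1] q7 -0.08
  SHIFT [ 511.  -223.4  223.7] TURN -89.5 dist 601
```

Request:
send_rows(moves=[50,-22,10,-9,105,-46,22,-19,160,-70,35,-29,215,-94,48,-39,270,-118,60,-49,325,-142,72,-59,380,-166,84,-69,435,-190,96,-79], hand=0.45, newtons=30)

```text
clock: 1.1
tcp_pos: [0.553, -0.3447, 0.1346]
orientation: [-2.115, -2.322, 0.0]
contact_force: [0.4, 0.2, -0.4]
grip_width: 0.0473
```

```bash
python3 -c "
from h import *
to(*POS['boat'],80,15.5)"
```

```text
t 1.1 tcp [ 553.  -344.7  134.6] jaw 5.3 tilt 0.03 w 47.3 F [ 0.4  0.2 -0.4] q7 0.36
  SHIFT [46.7 67.1 54.6] TURN -10.2 dist 98
```

Request:
send_rows(moves=[20,30,25,-5,40,58,45,-9,46,66,54,-10,46.7,67,54.6,-10.2,46.7,67,54.6,-10.2])

```text
clock: 1.72
tcp_pos: [0.6138, -0.2957, 0.0814]
orientation: [1.911, 2.493, -0.002]
contact_force: [-0.0, -0.3, -1.4]
grip_width: 0.047
```

```bash
cat >> h.py <<'E'
def pic(n,x0,y0,w,h,s,name):
    f=r.grab_frame(n); im=f["img"][y0:y0+h,x0:x0+w,::-1]
    im=cv2.resize(im,None,fx=s,fy=s,interpolation=cv2.INTER_CUBIC)
    for k in range(0,w,10): cv2.putText(im,str(x0+k),(k*s,8),0,.3,(0,255,255),1)
    for k in range(0,h,10): cv2.putText(im,str(y0+k),(0,k*s+4),0,.3,(0,255,255),1)
    cv2.imwrite(f"pics/{name}.png",im); return f
E
python3 -c "
from h import *
to(*POS['boat'],7,15.5)
pic('scene',160,210,160,120,5,'s1')"
```

```text
t 1.7 tcp [ 613.8 -295.7   81.4] jaw 15.1 tilt 0.09 w 47.0 F [-0.  -0.3 -1.4] q7 0.38
  SHIFT [ 3.3  2.6 74.4] TURN -0.4 dist 74
```

View pics/s1.png

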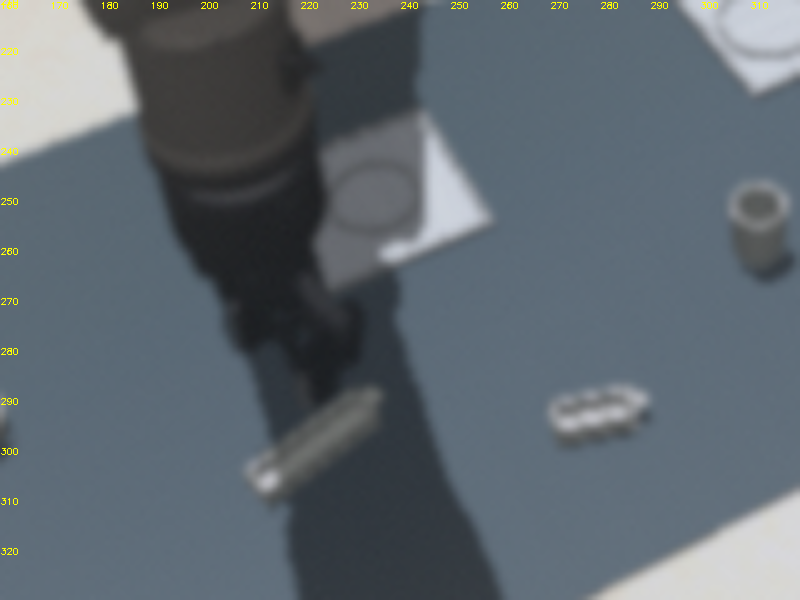

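The gripper sits above the boat (boat at ~(222,297) px), aligned across it. I check whether the residual is lag.

Request:
send_rows(moves=[0,0,30,0,0,0,35,0,0,0,35,0])

```text
clock: 2.15
tcp_pos: [0.6143, -0.2944, 0.0462]
orientation: [1.909, 2.495, -0.001]
contact_force: [0.2, -0.5, 0.4]
grip_width: 0.0469
```

```bash
python3 -c "
from h import *
to(*POS['boat'],7,15.5)"
```

```text
t 2.1 tcp [ 614.3 -294.4   46.2] jaw 15.2 tilt 0.02 w 46.9 F [ 0.2 -0.5  0.4] q7 0.36
  SHIFT [ 2.   1.8 39.2] TURN -0.3 dist 39
```

Request:
send_rows(moves=[1,1,15,0,1,1,28,0,1,1,37,0,1,1,38.5,0,1,1,38.5,0,1,1,38.5,0])

```text
clock: 2.9
tcp_pos: [0.6158, -0.2925, 0.0077]
orientation: [1.907, 2.496, 0.0]
contact_force: [0.9, -0.6, 0.7]
grip_width: 0.0468
```

```bash
python3 -c "
from h import *
to(*POS['boat'],7,15.5)"
```

```text
t 2.9 tcp [ 615.8 -292.5    7.7] jaw 15.2 tilt 0.05 w 46.8 F [ 0.9 -0.6  0.7] q7 0.34
  SHIFT [ 0.6 -0.1  0.7] TURN -0.3 dist 1
```

Good. Close.

Request:
send_rows(moves=[0,0,0,0,0,0,0,0,0,0,0,0,0,0,0,0,0,0,0,0,0,0,0,0], hand=1)

```text
clock: 3.65
tcp_pos: [0.6157, -0.2926, 0.0077]
orientation: [1.907, 2.496, 0.0]
contact_force: [0.3, 0.2, 5.3]
grip_width: 0.0191
```

Request:
send_rows(moves=[0,0,-5,0,0,0,-20,0,0,0,-40,0,0,0,-60,0,0,0,-70,0,0,0,-73,0,0,0,-73,0])

```text
clock: 4.53
tcp_pos: [0.6151, -0.2924, 0.08]
orientation: [-1.907, -2.496, 0.0]
contact_force: [0.1, -0.3, -0.9]
grip_width: 0.0189
```

```bash
python3 -c "
from h import *
to(*POS['bplace'],80,91.2)
pic('scene',160,210,160,120,5,'s2')"
```

```text
t 4.5 tcp [ 615.1 -292.4   80. ] jaw 15.2 tilt 0.02 w 18.9 F [ 0.1 -0.3 -0.9] q7 0.38
  SHIFT [ 5.135e+02 -3.090e+01  1.000e-01] TURN -76.0 dist 514
```

View pics/s2.png

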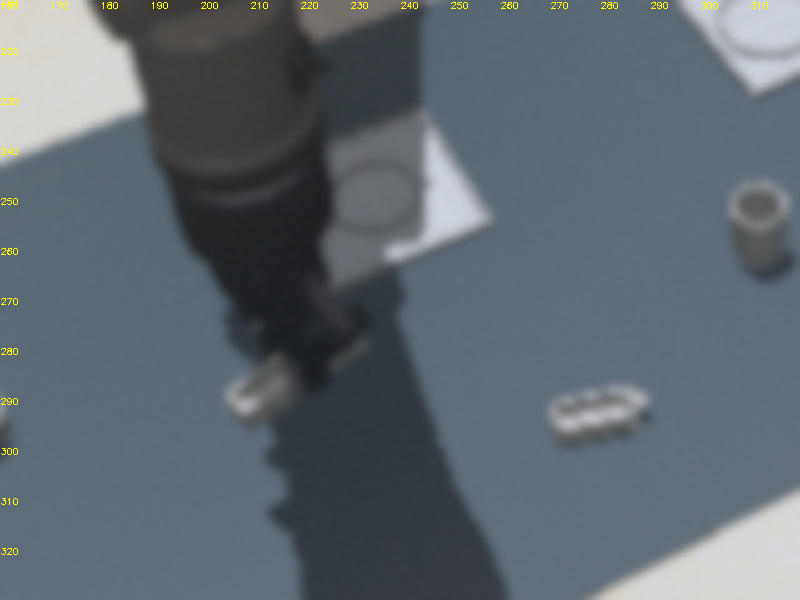

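The boat is held level at (~215,290) px in the jaws, 18.9 mm wide. Carry it to the long tray.

Request:
send_rows(moves=[15,-1,0,-2,50,-3,0,-8,95,-6,0,-15,140,-9,0,-22,190,-12,0,-30,240,-15,0,-37,290,-18,0,-44,340,-21,0,-51])

```text
clock: 5.58
tcp_pos: [0.5041, 0.0323, 0.08]
orientation: [-0.637, -3.076, -0.0]
contact_force: [0.2, 0.6, -0.6]
grip_width: 0.019
```

```bash
python3 -c "
from h import *
to(*POS['bplace'],80,91.2)"
```

```text
t 5.6 tcp [504.1  32.3  80. ] jaw 66.6 tilt 0.03 w 19.0 F [ 0.2  0.6 -0.6] q7 0.56
  SHIFT [1.139e+02 1.279e+02 1.000e-01] TURN -24.6 dist 171
```

Request:
send_rows(moves=[33,37,0,-7,66,74,0,-14,90,101,0,-20,106,119,0,-23,113,127,0,-24.4,113,127,0,-24.4,113,127,0,-24.4])

```text
clock: 6.45
tcp_pos: [0.4538, 0.1906, 0.08]
orientation: [0.014, -3.141, 0.002]
contact_force: [-0.4, -0.6, -0.5]
grip_width: 0.0188
```

```bash
python3 -c "
from h import *
to(*POS['bplace'],11,91.2)
pic('scene',270,140,160,120,5,'s3');pic('top',270,160,100,70,8,'t3')"
```

```text
t 6.5 tcp [453.8 190.6  80. ] jaw 90.5 tilt 0.06 w 18.8 F [-0.4 -0.6 -0.5] q7 0.57
  SHIFT [ 3.3  4.5 69. ] TURN -0.7 dist 69
```

View pics/s3.png

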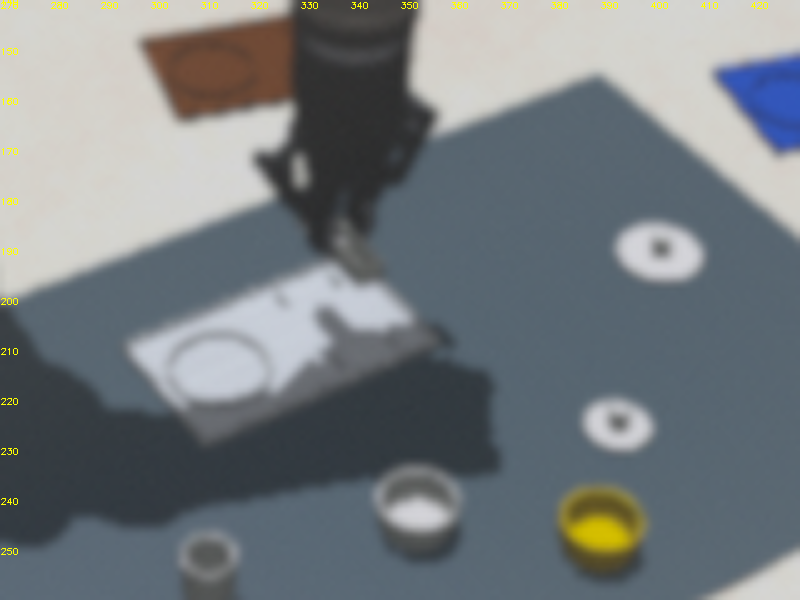

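View pics/t3.png

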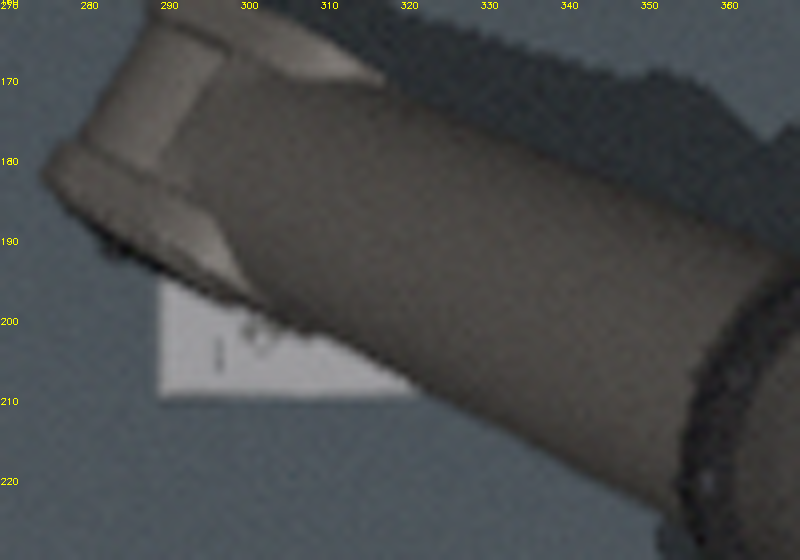

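The boat hangs over the tray's tab end (scene ~(343,192)). Descend slowly.

Request:
send_rows(moves=[1,2,12,0,1.5,3,28,0,1.5,3,42,0,1.5,3,52,0,1.5,3,58,0,1.5,3,60,0,1.5,3,60,0,1.5,3,60,0])

```text
clock: 7.55
tcp_pos: [0.4523, 0.195, 0.0205]
orientation: [-0.017, 3.141, 0.0]
contact_force: [-0.2, -0.3, -0.4]
grip_width: 0.0194
```

```bash
python3 -c "
from h import *
to(*POS['bplace'],10.7,91.2)
pic('scene',280,160,100,70,8,'s4')"
```

```text
t 7.5 tcp [452.3 195.   20.5] jaw 90.6 tilt 0.04 w 19.4 F [-0.2 -0.3 -0.4] q7 0.46
  SHIFT [1.9 0.  9.8] TURN -0.6 dist 10
```

View pics/s4.png

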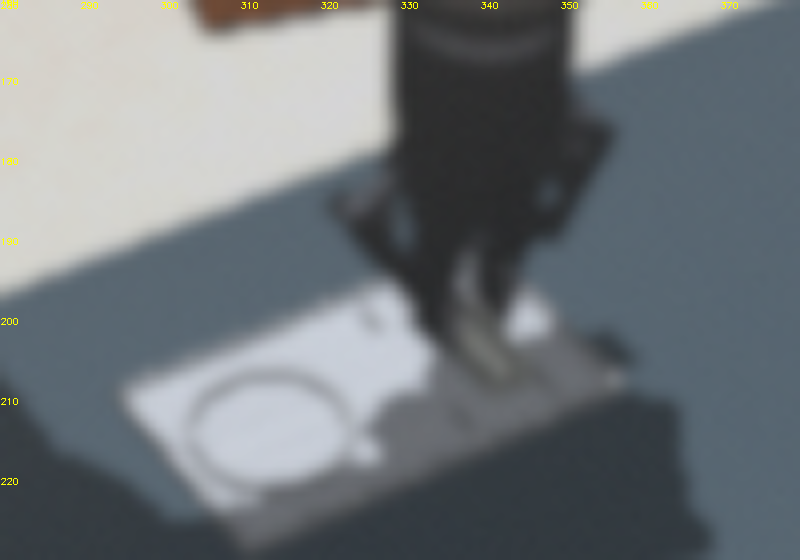

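The boat lies between the tabs, near end at scene ~(342,206). Set down.

Request:
send_rows(moves=[1,0,3,0,1,0,6,0,1,0,8,0,1,0,9,0,1,0,9.8,0,1,0,10,0,1,0,10,0])

```text
clock: 8.48
tcp_pos: [0.4511, 0.1949, 0.0106]
orientation: [-0.017, 3.141, -0.001]
contact_force: [-1.8, -1.8, 5.9]
grip_width: 0.0188
```

```bash
python3 -c "
from h import *
to(*POS['bplace'],10.7,91.2)"
```

```text
t 8.5 tcp [451.1 194.9  10.6] jaw 90.6 tilt 0.03 w 18.8 F [-1.8 -1.8  5.9] q7 0.44
  SHIFT [ 0.7  0.1 -0.1] TURN -0.6 dist 1
```

Request:
send_rows(moves=[0,0,0,0,0,0,0,0,0,0,0,0,0,0,0,0], hand=0.5)

```text
clock: 8.98
tcp_pos: [0.451, 0.1949, 0.0102]
orientation: [0.017, -3.141, 0.0]
contact_force: [-1.2, -0.6, 0.6]
grip_width: 0.0429
```

Request:
send_rows(moves=[0,0,-8,0,0,0,-25,0,0,0,-50,0,0,0,-80,0,0,0,-90,0,0,0,-90,0])

```text
clock: 9.72
tcp_pos: [0.4516, 0.1949, 0.101]
orientation: [-0.017, 3.14, 0.0]
contact_force: [-0.3, 0.1, -0.5]
grip_width: 0.0428
```

```bash
python3 -c "
from h import *
to(*POS['tall'],100,0)
pic('scene',280,160,100,70,8,'s5')"
```

```text
t 9.7 tcp [451.6 194.9 101. ] jaw 90.6 tilt 0.10 w 42.8 F [-0.3  0.1 -0.5] q7 0.59
  SHIFT [-159.8 -202.1    1.2] TURN -89.4 dist 258
```

View pics/s5.png

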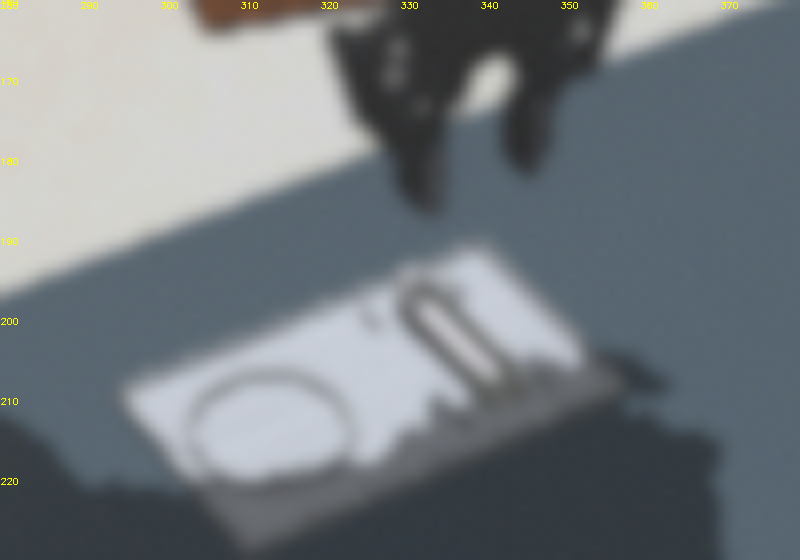

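The boat is flat between the tabs, ends at scene ~(330,197) and (343,209). Next is the tall crucible, turned back to jaw 0.

Request:
send_rows(moves=[-20,-25,0,10,-47,-60,0,20,-74,-94,0,30,-100,-127,0,40,-126,-160,0,50,-145,-184,0,60,-156,-198,0,70,-160,-202,1,80], hand=0.25)

```text
clock: 10.78
tcp_pos: [0.6131, -0.0071, 0.0975]
orientation: [-2.015, -2.409, 0.003]
contact_force: [-0.1, -0.3, -0.4]
grip_width: 0.0643
```

```bash
python3 -c "
from h import *
to(*POS['tall'],60,0)"
```

```text
t 10.8 tcp [613.1  -7.1  97.5] jaw 10.2 tilt 0.14 w 64.3 F [-0.1 -0.3 -0.4] q7 -0.16
  SHIFT [ 1.5  0.8 37.5] TURN 10.2 dist 38
```

Request:
send_rows(moves=[1,0.5,20,5,1,0.5,40,9,1,0.5,60,10,1,0.5,74,10,1,0.5,79,10,1,0.5,79,10,1,0.5,79,10])

```text
clock: 11.65
tcp_pos: [0.6141, -0.0043, 0.0209]
orientation: [2.209, 2.233, 0.001]
contact_force: [-0.3, 0.3, 0.8]
grip_width: 0.0642
```

```bash
python3 -c "
from h import *
to(*POS['tall'],18,0)
pic('scene',270,190,100,75,8,'s6')"
```

```text
t 11.7 tcp [614.1  -4.3  20.9] jaw 0.6 tilt 0.07 w 64.2 F [-0.3  0.3  0.8] q7 -0.36
  SHIFT [-1.2 -0.7  2.9] TURN 0.6 dist 3
```

View pics/s6.png

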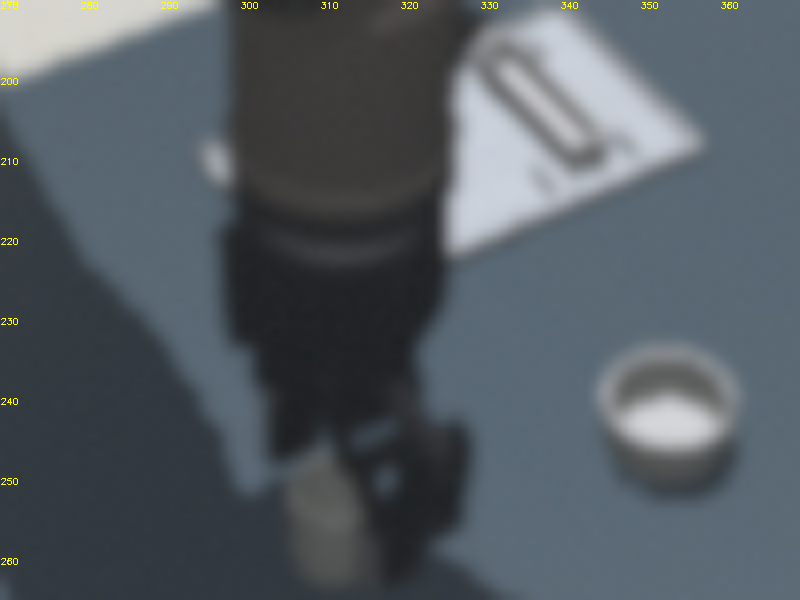

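The fingers straddle the crucible (scene ~(311,255)). The boat sits between its tabs, a little toward the back rim (I will check this later). Close and lift.

Request:
send_rows(moves=[0,0,0,0,0,0,0,0,0,0,0,0,0,0,0,0,0,0,0,0,0,0,0,0], hand=1)

```text
clock: 12.45
tcp_pos: [0.614, -0.0043, 0.0207]
orientation: [2.209, 2.233, 0.001]
contact_force: [-1.0, -0.2, 5.0]
grip_width: 0.0322
```

Request:
send_rows(moves=[0,0,-5,0,0,0,-20,0,0,0,-40,0,0,0,-60,0,0,0,-70,0,0,0,-73,0,0,0,-73,0])

```text
clock: 13.32
tcp_pos: [0.6134, -0.0044, 0.0931]
orientation: [-2.209, -2.234, 0.0]
contact_force: [0.4, 0.1, -0.7]
grip_width: 0.0321
```

```bash
python3 -c "
from h import *
to(*POS['sq'],93,0)
pic('scene',270,170,100,75,8,'s7')"
```

```text
t 13.3 tcp [613.4  -4.4  93.1] jaw 0.6 tilt 0.02 w 32.1 F [ 0.4  0.1 -0.7] q7 -0.31
  SHIFT [-183.9 -153.4    0.2] TURN 0.6 dist 240
```

View pics/s7.png

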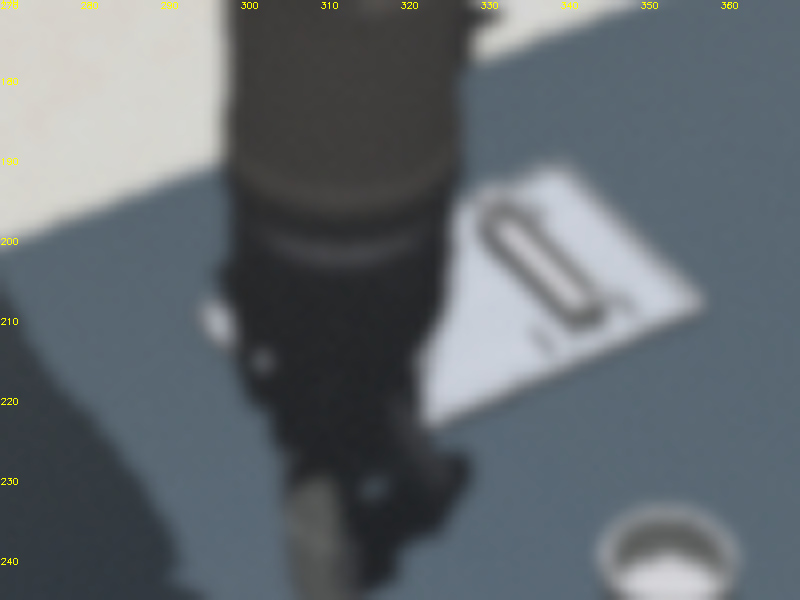

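The crucible is held upright at (~310,238), width 32. Carry it to the square tray.

Request:
send_rows(moves=[-12,-10,0,0,-40,-33,0,0,-75,-62,0,0,-110,-92,0,0,-145,-121,0,0,-170,-142,0,0,-181,-151,0,0,-184,-153,0,0])

```text
clock: 14.38
tcp_pos: [0.4621, -0.1904, 0.0931]
orientation: [-2.21, -2.232, 0.0]
contact_force: [0.3, -0.5, -0.7]
grip_width: 0.0321
```

Request:
send_rows(moves=[0,0,8,0,0,0,22,0,0,0,38,0,0,0,50,0,0,0,57,0,0,0,60,0,0,0,60,0,0,0,60,0])

```text
clock: 15.38
tcp_pos: [0.4629, -0.1901, 0.0336]
orientation: [2.209, 2.233, 0.0]
contact_force: [0.0, -0.4, -0.2]
grip_width: 0.0321
```

```bash
python3 -c "
from h import *
to(*POS['sq'],23.7,0)
pic('scene',190,200,100,75,8,'s8')"
```

```text
t 15.4 tcp [ 462.9 -190.1   33.6] jaw 0.6 tilt 0.05 w 32.1 F [ 0.  -0.4 -0.2] q7 0.00
  SHIFT [ 0.1 -0.9  9.9] TURN 0.6 dist 10
```

View pics/s8.png

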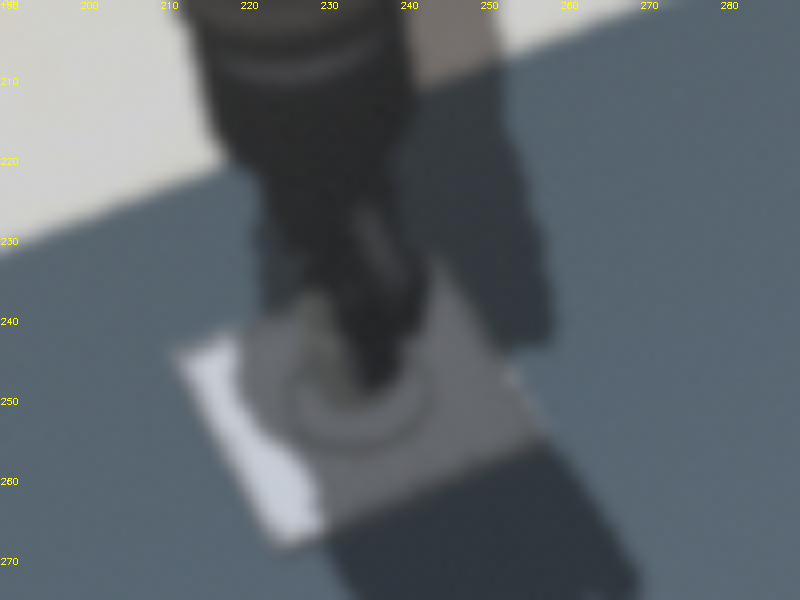

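```bash
python3 -c "
from h import *
f=np.load('scene0.npz')
print(proj(f,[[.4629,-.1901,.016],[.4629,-.1901,.006],[.4629,-.1901,.058],[.462,-.190,.010]]))"
```

```text
[[234.86455158 247.60120836]
 [235.25184957 249.72921669]
 [233.19237849 238.41345547]
 [235.01101333 248.67657102]]
```

The prediction matches the image: left wall edge at ~227 px, so centre ≈ 233. Set down.

Request:
send_rows(moves=[0,0,3,0,0,0,6,0,0,0,8,0,0,0,9,0,0,0,9.7,0,0,0,10,0,0,0,10,0])

```text
clock: 16.3
tcp_pos: [0.4626, -0.1899, 0.0236]
orientation: [2.209, 2.234, -0.0]
contact_force: [-2.6, 0.7, 5.4]
grip_width: 0.0322
```

```bash
python3 -c "
from h import *
to(*POS['sq'],23.7,0)"
```

```text
t 16.3 tcp [ 462.6 -189.9   23.6] jaw 0.6 tilt 0.01 w 32.2 F [-2.6  0.7  5.4] q7 -0.01
  SHIFT [-0.1 -0.6 -0.1] TURN 0.6 dist 1
```

Request:
send_rows(moves=[0,0,0,0,0,0,0,0,0,0,0,0,0,0,0,0], hand=0.3)

```text
clock: 16.8
tcp_pos: [0.4626, -0.1899, 0.0231]
orientation: [-2.209, -2.234, 0.0]
contact_force: [0.3, -0.9, -0.0]
grip_width: 0.0598
```

Request:
send_rows(moves=[0,0,-8,0,0,0,-25,0,0,0,-50,0,0,0,-75,0,0,0,-80,0,0,0,-80,0])

```text
clock: 17.55
tcp_pos: [0.4627, -0.1901, 0.1037]
orientation: [2.209, 2.233, 0.0]
contact_force: [-0.2, 0.2, -0.1]
grip_width: 0.0595
```

```bash
python3 -c "
from h import *
to(*POS['dish'],100,0)
pic('scene',190,200,100,75,8,'s9')"
```

```text
t 17.6 tcp [ 462.7 -190.1  103.7] jaw 0.6 tilt 0.06 w 59.5 F [-0.2  0.2 -0.1] q7 0.07
  SHIFT [325.3 171.3   3.7] TURN 0.6 dist 368
```

View pics/s9.png

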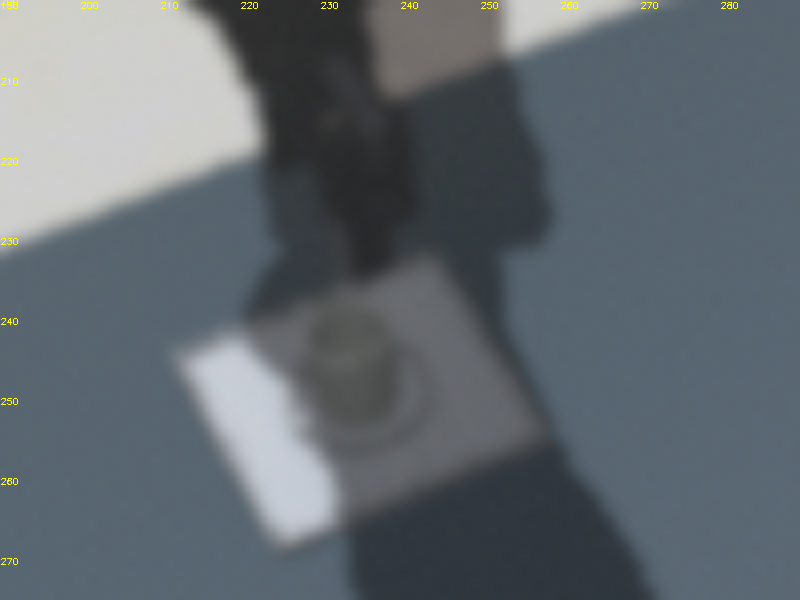

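The crucible stands upright inside the ring (scene ~(234,246)). Next, the dish.

Request:
send_rows(moves=[30,16,0,0,80,42,0,0,130,68,0,0,180,95,0,0,230,121,0,0,275,145,0,0,310,163,0,0,325,171,3,0], hand=0)

```text
clock: 18.6
tcp_pos: [0.6298, 0.1397, 0.0991]
orientation: [-2.205, -2.236, 0.0]
contact_force: [0.2, -0.8, 0.7]
grip_width: 0.0852
```

Request:
send_rows(moves=[0,0,20,0,0,0,40,0,0,0,50,0,0,0,50,0,0,0,50,0])

```text
clock: 19.23
tcp_pos: [0.6304, 0.1366, 0.0507]
orientation: [2.209, 2.233, 0.001]
contact_force: [-0.4, -0.7, 0.3]
grip_width: 0.0857
```

```bash
python3 -c "
from h import *
to(*POS['dish'],7,0)
pic('scene',310,180,100,75,8,'s10')"
```

```text
t 19.2 tcp [630.4 136.6  50.7] jaw 0.6 tilt 0.04 w 85.7 F [-0.4 -0.7  0.3] q7 -0.57
  SHIFT [ 0.4  0.1 43.7] TURN 0.6 dist 44
```

View pics/s10.png

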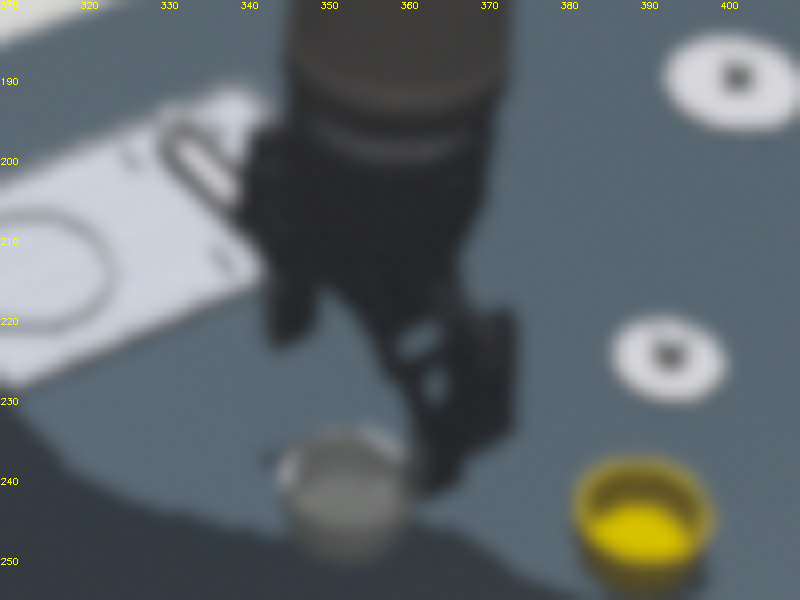

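The dish is centred between the open fingers (dish ~(352,241)). Descend and grip.

Request:
send_rows(moves=[0,0,15,0,0,0,30,0,0,0,40,0,0,0,43,0,0,0,43,0,0,0,43,0])

```text
clock: 20.02
tcp_pos: [0.6304, 0.1371, 0.0076]
orientation: [2.209, 2.233, 0.001]
contact_force: [0.3, 0.5, 0.4]
grip_width: 0.0854
```

Request:
send_rows(moves=[0,0,0,0,0,0,0,0,0,0,0,0,0,0,0,0,0,0,0,0,0,0,0,0], hand=1)

```text
clock: 20.78
tcp_pos: [0.6303, 0.1369, 0.0078]
orientation: [2.209, 2.233, 0.001]
contact_force: [-1.4, -0.2, 6.3]
grip_width: 0.0503
```

Request:
send_rows(moves=[0,0,-5,0,0,0,-20,0,0,0,-40,0,0,0,-60,0,0,0,-70,0,0,0,-73,0,0,0,-73,0])

```text
clock: 21.65
tcp_pos: [0.6298, 0.1368, 0.0801]
orientation: [-2.209, -2.234, 0.001]
contact_force: [0.0, 0.5, -1.4]
grip_width: 0.05
```

```bash
python3 -c "
from h import *
to(*POS['ring'],80,0)
pic('scene',310,180,100,75,8,'s11')"
```

```text
t 21.6 tcp [629.8 136.8  80.1] jaw 0.6 tilt 0.02 w 50.0 F [ 0.   0.5 -1.4] q7 -0.55
  SHIFT [-3.480e+01 -1.779e+02  1.000e-01] TURN 0.6 dist 181
```

View pics/s11.png

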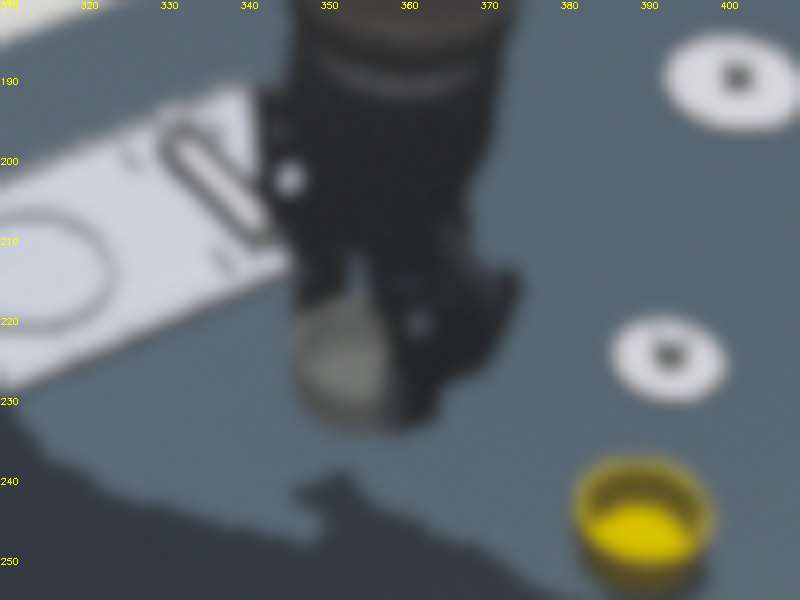

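The dish is held level, 50 mm wide. Carry it to the ring.

Request:
send_rows(moves=[-3,-14,0,0,-9,-45,0,0,-16,-82,0,0,-23,-118,0,0,-30,-150,0,0,-33,-170,0,0,-35,-177,0,0,-35,-178,0,0])

```text
clock: 22.7
tcp_pos: [0.4523, 0.0997, 0.0802]
orientation: [2.209, 2.233, -0.0]
contact_force: [0.6, -0.4, -1.7]
grip_width: 0.0498
```

Request:
send_rows(moves=[0,0,8,0,0,0,22,0,0,0,38,0,0,0,50,0,0,0,57,0,0,0,59,0,0,0,59,0,0,0,59,0])

```text
clock: 23.7
tcp_pos: [0.4527, 0.1001, 0.0216]
orientation: [2.209, 2.233, 0.001]
contact_force: [0.3, 0.8, -0.6]
grip_width: 0.0496
```

```bash
python3 -c "
from h import *
to(*POS['ring'],10.8,0)
print(proj(np.load('scene0.npz'),[[.4523,.1,.006],[.4523,.1,.02],[.4523,.1,.046]]))
pic('scene',270,160,100,75,8,'s12')"
```

```text
t 23.7 tcp [452.7 100.1  21.6] jaw 0.6 tilt 0.05 w 49.6 F [ 0.3  0.8 -0.6] q7 -0.69
  SHIFT [-0.1 -0.4 10.8] TURN 0.6 dist 11
[[313.91134788 214.04371283]
 [313.94552092 211.07598225]
 [314.01022356 205.45693304]]
```

View pics/s12.png

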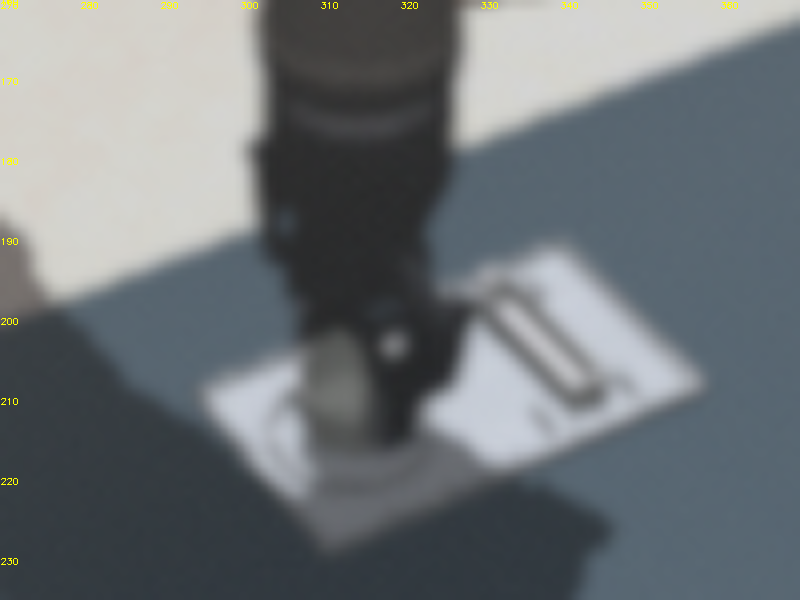

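The dish is over the ring, perhaps 2–4 mm to the right of the ring centre (~313,214). I'll nudge 2 mm and set down.

Request:
send_rows(moves=[-1,0,3,0,-2,0,6,0,-2,0,8,0,-2,0,9.5,0,-2,0,10.5,0,-2,0,11,0,-2,0,11,0])

```text
clock: 24.62
tcp_pos: [0.4524, 0.098, 0.0107]
orientation: [2.209, 2.233, -0.0]
contact_force: [-2.1, -0.7, 8.9]
grip_width: 0.05
```

```bash
python3 -c "
from h import *
to(*POS['ring'],10.8,0)"
```

```text
t 24.6 tcp [452.4  98.   10.7] jaw 0.6 tilt 0.03 w 50.0 F [-2.1 -0.7  8.9] q7 -0.70
  SHIFT [ 2.  -0.1 -0.1] TURN 0.6 dist 2
```

Request:
send_rows(moves=[0,0,0,0,0,0,0,0,0,0,0,0,0,0,0,0], hand=0.15)

```text
clock: 25.12
tcp_pos: [0.4524, 0.098, 0.0101]
orientation: [-2.209, -2.234, 0.0]
contact_force: [0.7, -0.5, 0.6]
grip_width: 0.0727
```

Request:
send_rows(moves=[0,0,-8,0,0,0,-25,0,0,0,-50,0,0,0,-75,0,0,0,-90,0,0,0,-90,0])

```text
clock: 25.88
tcp_pos: [0.4533, 0.098, 0.1015]
orientation: [2.208, 2.232, 0.003]
contact_force: [-0.0, -0.3, 0.5]
grip_width: 0.0724
```

```bash
python3 -c "
from h import *
to(*POS['slid'],80,0)
pic('scene',270,160,100,75,8,'s13')"
```

```text
t 25.9 tcp [453.3  98.  101.5] jaw 0.6 tilt 0.16 w 72.4 F [-0.  -0.3  0.5] q7 -0.57
  SHIFT [201.1 178.3  22.1] TURN 0.6 dist 270
```

View pics/s13.png

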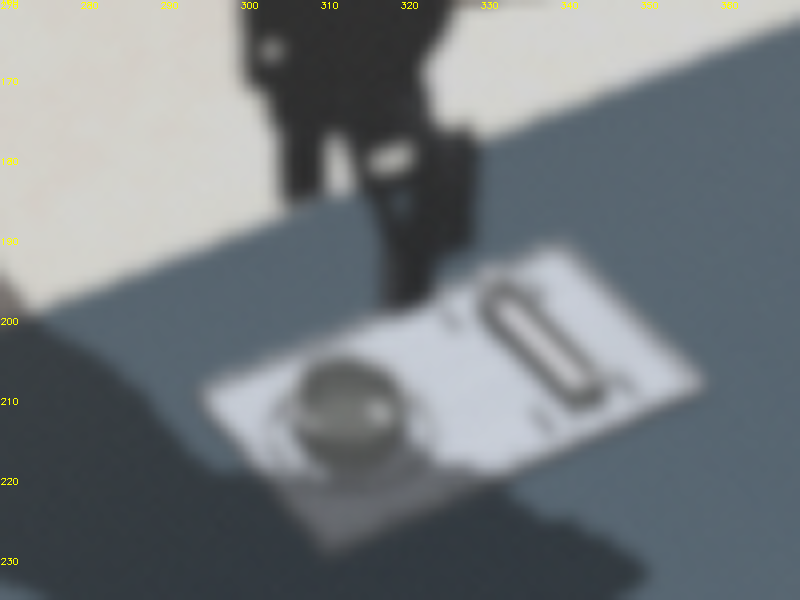

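The dish sits in the ring, centred at ~(312,211). Next, the small lid.

Request:
send_rows(moves=[15,13,2,0,45,40,5,0,80,71,8,0,115,102,12,0,150,133,16,0,180,159,19,0,196,174,21,0,201,178,22,0], hand=0.5)

```text
clock: 26.92
tcp_pos: [0.6281, 0.3033, 0.0763]
orientation: [-2.206, -2.234, 0.001]
contact_force: [-0.2, -0.6, 0.0]
grip_width: 0.0425
```

Request:
send_rows(moves=[0,0,15,0,0,0,30,0,0,0,35,0,0,0,35,0,0,0,35,0])

```text
clock: 27.55
tcp_pos: [0.6286, 0.3009, 0.0438]
orientation: [2.209, 2.233, 0.001]
contact_force: [-0.3, -0.2, -0.4]
grip_width: 0.0428
```

```bash
python3 -c "
from h import *
to(*POS['slid'],10,0)
pic('scene',340,170,100,75,8,'s14')"
```

```text
t 27.6 tcp [628.6 300.9  43.8] jaw 0.6 tilt 0.05 w 42.8 F [-0.3 -0.2 -0.4] q7 -0.79
  SHIFT [ 0.1  0.9 33.8] TURN 0.6 dist 34
```

View pics/s14.png

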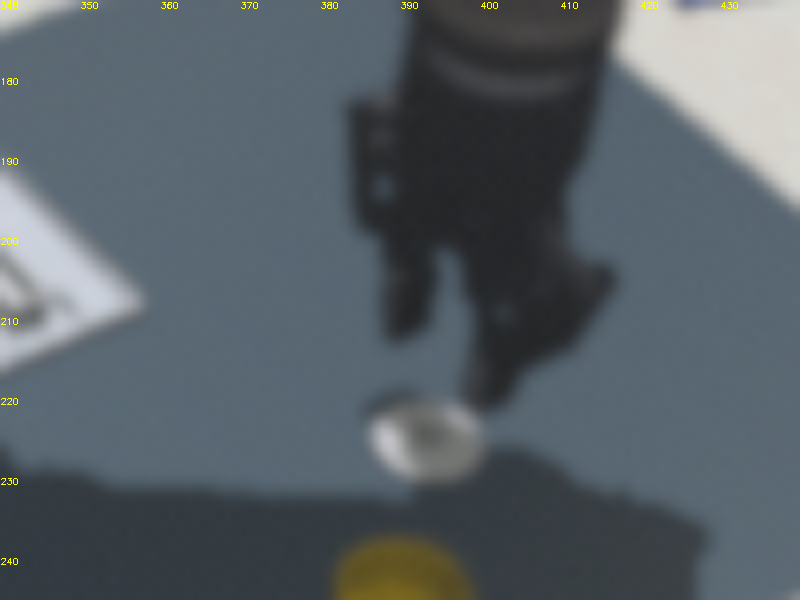

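The fingers straddle the knob at (392,224). Descend and grip.

Request:
send_rows(moves=[0,0,12,0,0,0,24,0,0,0,31,0,0,0,33.5,0,0,0,33.5,0,0,0,33.5,0])

```text
clock: 28.35
tcp_pos: [0.6285, 0.3011, 0.0101]
orientation: [2.209, 2.233, 0.001]
contact_force: [0.4, 0.0, -0.5]
grip_width: 0.0426
```

Request:
send_rows(moves=[0,0,0,0,0,0,0,0,0,0,0,0,0,0,0,0,0,0,0,0,0,0,0,0], hand=1)

```text
clock: 29.1
tcp_pos: [0.6285, 0.301, 0.0101]
orientation: [2.209, 2.233, 0.001]
contact_force: [-0.7, -0.4, 5.1]
grip_width: 0.0121
```

```bash
python3 -c "
from h import *
to(*POS['slid'],10,0)"
```

```text
t 29.1 tcp [628.5 301.   10.1] jaw 0.6 tilt 0.03 w 12.1 F [-0.7 -0.4  5.1] q7 -0.81
  SHIFT [-0.   1.   0.1] TURN 0.6 dist 1
```

Request:
send_rows(moves=[0,0,-5,0,0,0,-20,0,0,0,-40,0,0,0,-60,0,0,0,-80,0,0,0,-90,0,0,0,-90,0])

```text
clock: 29.98
tcp_pos: [0.6287, 0.3011, 0.1008]
orientation: [2.209, 2.233, 0.002]
contact_force: [-0.7, 0.2, 0.1]
grip_width: 0.0121
```

```bash
python3 -c "
from h import *
to(462.6,-189.9,100,0)
pic('scene',340,150,100,75,8,'s15')"
```

```text
t 30.0 tcp [628.7 301.1 100.8] jaw 0.6 tilt 0.10 w 12.1 F [-0.7  0.2  0.1] q7 -0.77
  SHIFT [-4.892e+02 -1.714e+02  2.000e-01] TURN 0.6 dist 518
```

View pics/s15.png

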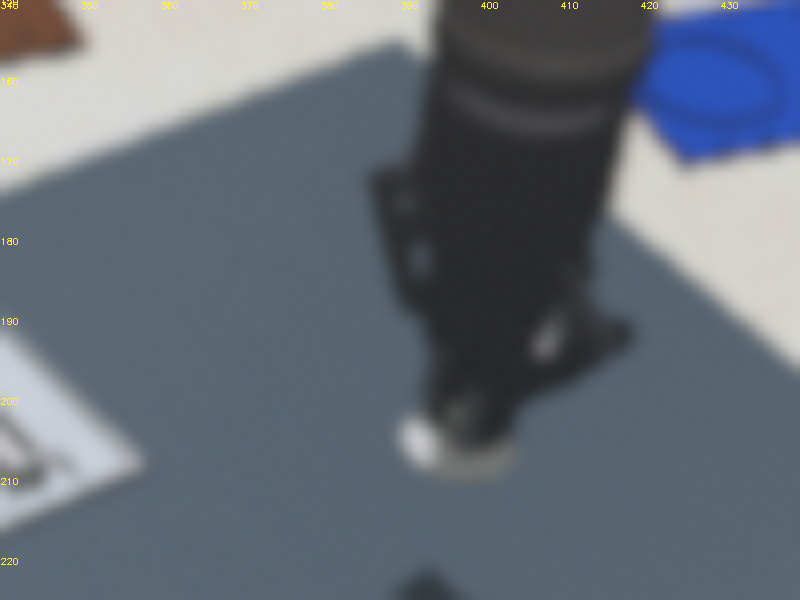

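The small lid is held level at (~396,205). I check the actual positions of the crucible and dish now that the view is free.

```bash
python3 -c "
from h import *
f=pic('scene',200,220,60,50,12,'s16'); g=pic('top',375,165,60,50,12,'t16');pic('top',285,165,60,50,12,'t16b');pic('scene',290,180,75,55,10,'s16b')
np.savez('s16.npz',**f);np.savez('t16.npz',**g)"
```

```text
(no output)
```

View pics/s16.png

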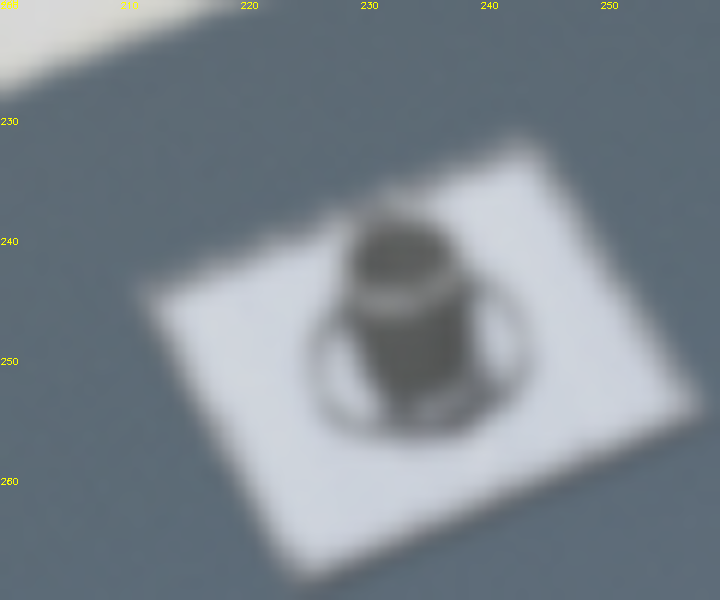

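View pics/t16.png

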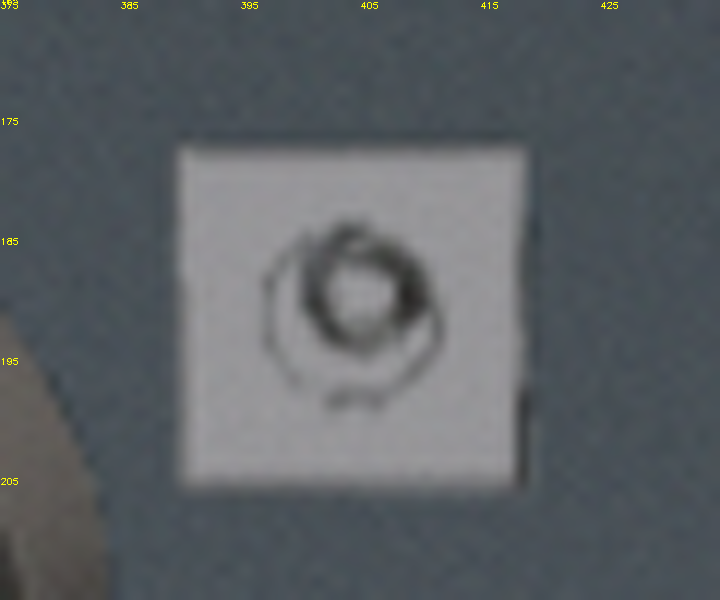

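View pics/t16b.png

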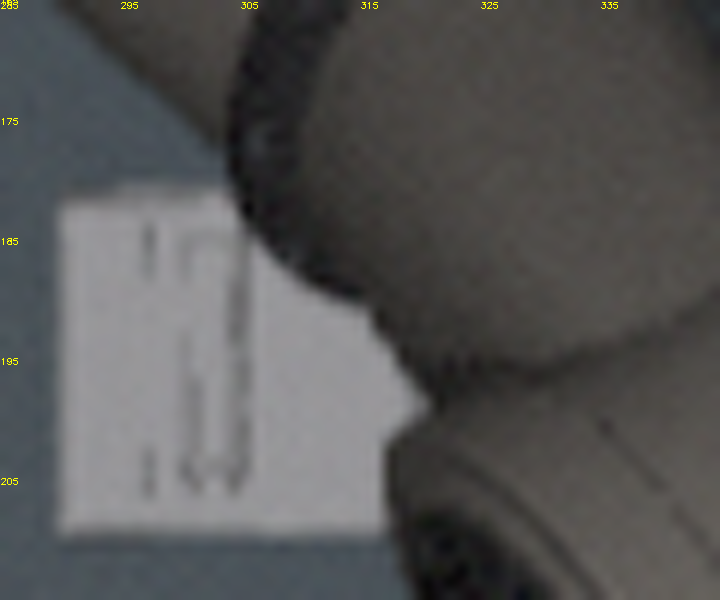

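View pics/s16b.png

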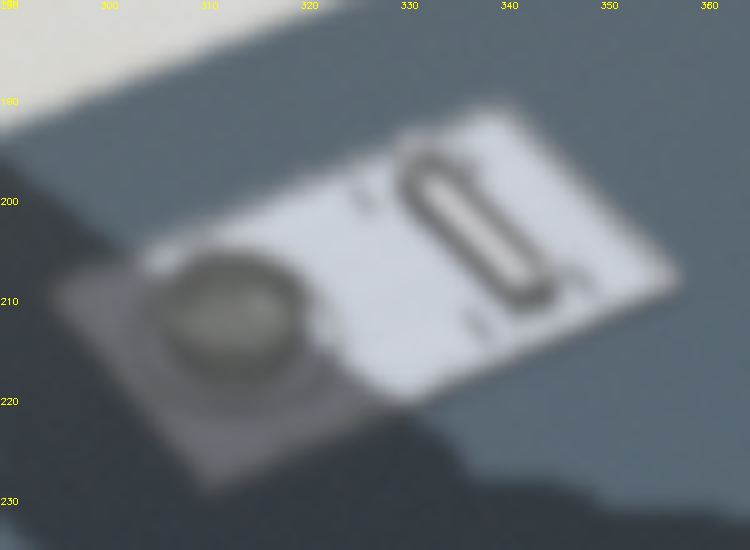

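```bash
python3 -c "
from m import *
print('----')
p('cruc T,S',cr(T,375,165,12,365,288,.047),cr(S,200,220,12,403,258,.048))
p('boat T',cr(T,285,165,12,216,355,.019),'' if 0 else cr(T,285,165,12,150,365,.010))
p('boat S',cr(S,290,180,10,430,175,.021),cr(S,290,180,10,525,290,.021),cr(S,290,180,10,478,232,.021))
p('dish S',cr(S,290,180,10,235,310,.032))
" | sed -n '/----/,$p'
```

```text
----
cruc T,S [ 466.7 -186.6] [ 463.7 -192. ]
boat T [451.8 194.6] [449.8 216.1]
boat S [426.2 191.3] [491.1 187.6] [459.  189.7]
dish S [459.1  92.3]
```

The crucible is at ≈(463,-190) and the boat at ≈(451,194), both as intended. Carry the lid to the crucible.

Request:
send_rows(moves=[-15,-5,0,0,-45,-16,0,0,-95,-33,0,0,-145,-51,0,0,-195,-68,0,0,-245,-86,0,0,-295,-103,0,0,-345,-121,0,0])

```text
clock: 31.22
tcp_pos: [0.5095, -0.048, 0.0997]
orientation: [2.21, 2.232, -0.001]
contact_force: [1.0, -0.0, -0.4]
grip_width: 0.0121
```

Request:
send_rows(moves=[-40,-14,0,0,-80,-28,0,0,-112,-39,0,0,-132,-46,0,0,-142,-50,0,0,-144,-50.4,0,0,-144,-50.4,0,0,-144,-50.4,0,0])

```text
clock: 32.22
tcp_pos: [0.4626, -0.1889, 0.0998]
orientation: [-2.207, -2.235, -0.001]
contact_force: [0.2, 0.6, -0.1]
grip_width: 0.012
```

```bash
python3 -c "
from h import *
to(462.6,-190.3,55,0)
pic('scene',190,190,100,75,8,'s17')"
```

```text
t 32.2 tcp [ 462.6 -188.9   99.8] jaw 0.7 tilt 0.03 w 12.0 F [ 0.2  0.6 -0.1] q7 0.06
  SHIFT [-1.4 -0.1 44.8] TURN 0.7 dist 45
```

View pics/s17.png

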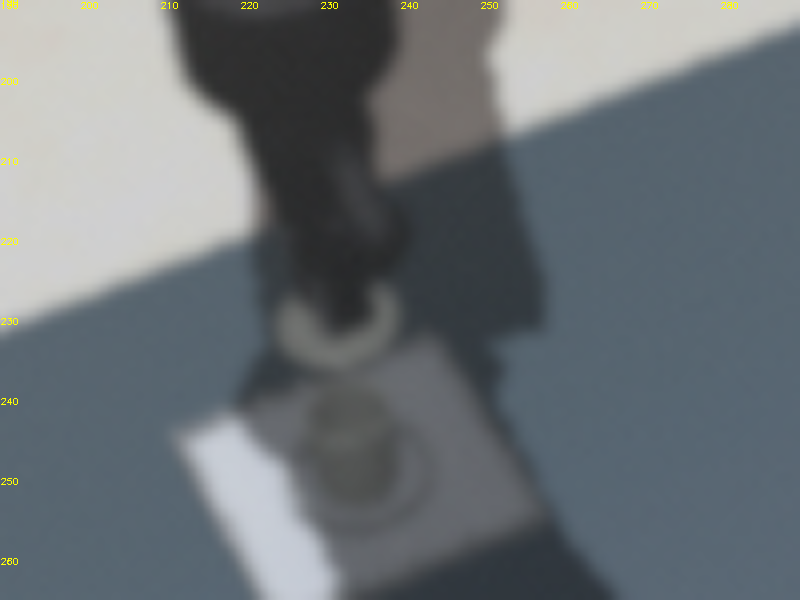

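The lid disc (231,230) is directly above the crucible (rim ~(232,241)), matching the projection. Descend.

Request:
send_rows(moves=[-0.7,0,8,0,-0.7,0,18,0,-0.7,0,27,0,-0.7,0,33,0,-0.7,0,36,0,-0.7,0,37,0,-0.7,0,37,0,-0.7,0,37,0])

```text
clock: 33.28
tcp_pos: [0.4624, -0.1907, 0.063]
orientation: [2.209, 2.233, 0.0]
contact_force: [-0.2, -0.3, -0.5]
grip_width: 0.0119
```

```bash
python3 -c "
from h import *
to(462.6,-190.3,55,0)
pic('scene',200,210,60,50,12,'s18')"
```

```text
t 33.3 tcp [ 462.4 -190.7   63. ] jaw 0.6 tilt 0.03 w 11.9 F [-0.2 -0.3 -0.5] q7 0.02
  SHIFT [0.4 0.2 8. ] TURN 0.6 dist 8
```

View pics/s18.png

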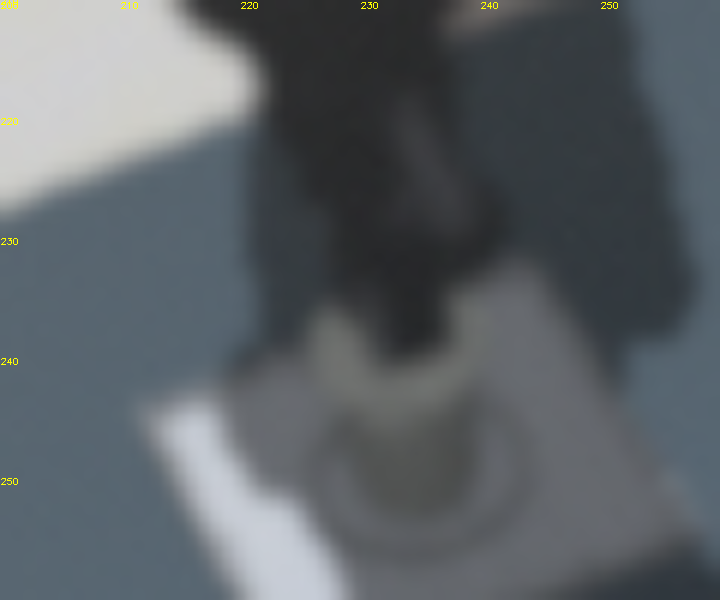

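Lid centre ≈233.0 px against rim centre 233.1, so it is aligned. Lower it.

Request:
send_rows(moves=[0,0,3,0,0,0,5,0,0,0,6.5,0,0,0,7.3,0,0,0,7.9,0,0,0,8.2,0,0,0,8.2,0])

```text
clock: 34.2
tcp_pos: [0.4624, -0.1907, 0.0551]
orientation: [2.209, 2.233, -0.0]
contact_force: [-2.2, 0.7, 6.4]
grip_width: 0.0119
```

```bash
python3 -c "
from h import *
to(462.6,-190.3,55,0)"
```

```text
t 34.2 tcp [ 462.4 -190.7   55.1] jaw 0.6 tilt 0.03 w 11.9 F [-2.2  0.7  6.4] q7 0.01
  SHIFT [0.4 0.2 0.1] TURN 0.6 dist 0
```

Request:
send_rows(moves=[0,0,0,0,0,0,0,0,0,0,0,0,0,0,0,0], hand=0.6)

```text
clock: 34.7
tcp_pos: [0.4622, -0.1906, 0.0544]
orientation: [-2.209, -2.234, 0.0]
contact_force: [0.1, 1.1, -0.2]
grip_width: 0.0343
```

Request:
send_rows(moves=[0,0,-6,0,0,0,-20,0,0,0,-40,0,0,0,-60,0,0,0,-65,0,0,0,-65,0])

```text
clock: 35.45
tcp_pos: [0.4623, -0.1908, 0.1199]
orientation: [2.209, 2.233, 0.0]
contact_force: [-1.2, 0.3, -1.1]
grip_width: 0.0343
```

```bash
python3 -c "
from h import *
to(*POS['llid'],100,30)
pic('scene',200,210,60,50,12,'s19')"
```

```text
t 35.5 tcp [ 462.3 -190.8  119.9] jaw 0.6 tilt 0.06 w 34.3 F [-1.2  0.3 -1.1] q7 0.08
  SHIFT [628.3  52.4  19.6] TURN -29.4 dist 631
```

View pics/s19.png

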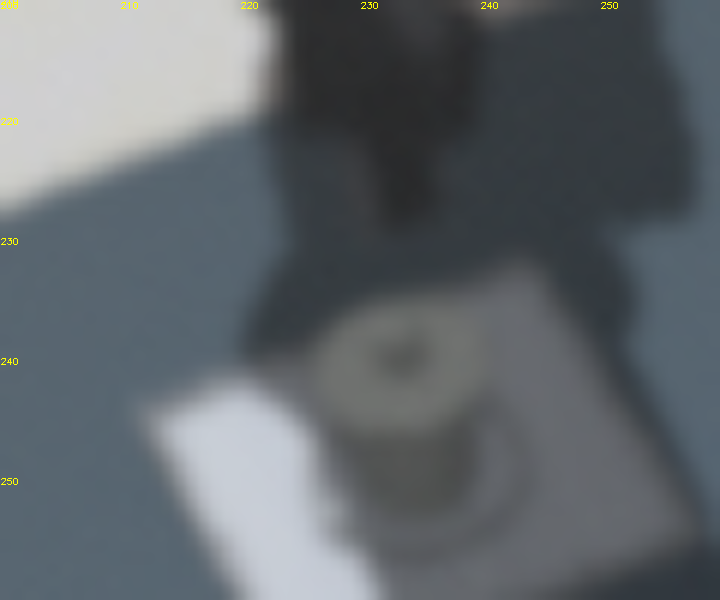

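The small lid sits flat, centred on the crucible (233,240). On to the large lid.

```bash
python3 -c "
from h import *
to(*POS['llid'],100,0)"
```

```text
t 35.5 tcp [ 462.  -190.7  119.4] jaw 0.6 tilt 0.01 w 34.1 F [ 0.6 -0.2 -0.4] q7 0.08
  SHIFT [628.1  52.9  19.3] TURN 0.6 dist 631
```

Request:
send_rows(moves=[40,3,0,0,95,8,3,0,150,12,6,0,205,17,9,0,260,21,12,0,315,26,15,0,370,31,18,0,425,35,19,0], hand=0.5)

```text
clock: 36.5
tcp_pos: [0.492, 0.2361, 0.0994]
orientation: [-2.209, -2.233, 0.003]
contact_force: [0.8, -0.1, -0.1]
grip_width: 0.0425
```

Request:
send_rows(moves=[55,5,0,0,110,9,0,0,160,13,0,0,190,16,0,0,202,17,0,0,203,17,0,0,203,17,0,0])

```text
clock: 37.38
tcp_pos: [0.5078, 0.4359, 0.1001]
orientation: [2.21, 2.231, -0.002]
contact_force: [-0.5, 0.3, -0.3]
grip_width: 0.0426
```

```bash
python3 -c "
from h import *
to(*POS['llid'],45,0)
f=pic('top',280,165,70,55,11,'t20');pic('scene',290,180,75,55,10,'s20')"
```

```text
t 37.4 tcp [507.8 435.9 100.1] jaw 0.5 tilt 0.10 w 42.6 F [-0.5  0.3 -0.3] q7 -1.08
  SHIFT [ 2.2  0.3 55.1] TURN 0.5 dist 55
```

View pics/t20.png

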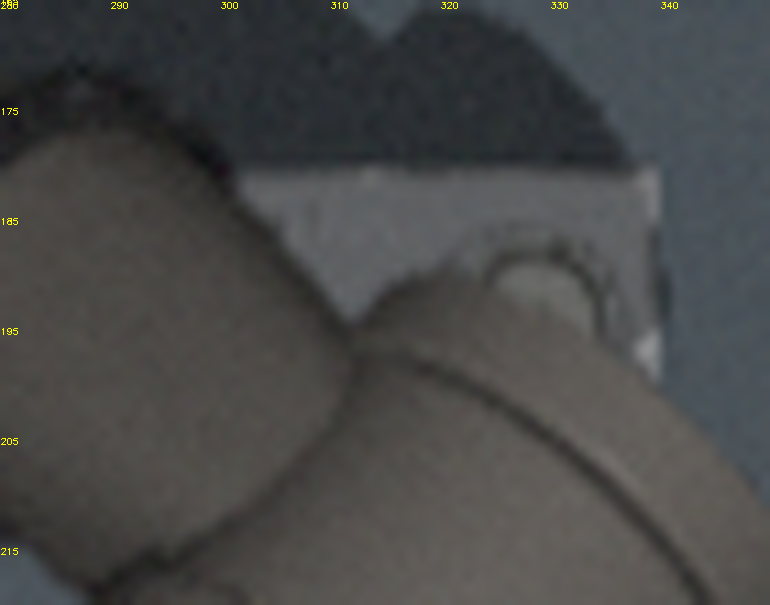

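View pics/s20.png

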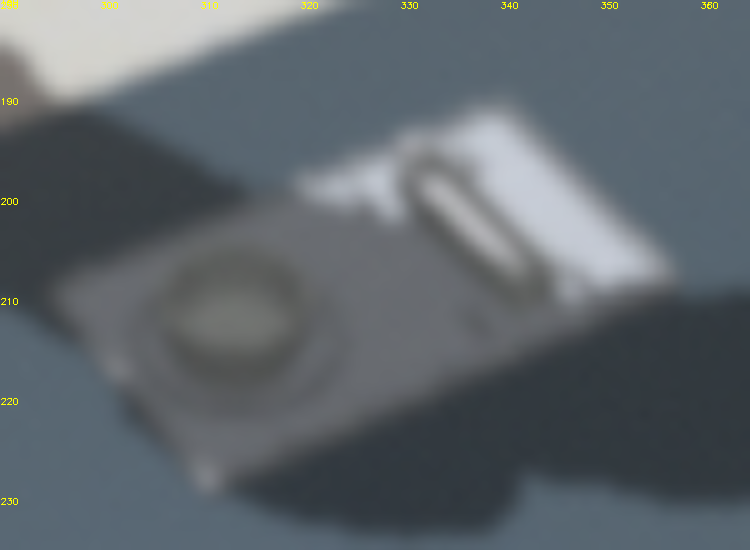

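The dish and boat are unchanged; the dish is centred at ~(313,209), consistent with the TCP at release. Descend on the large lid.

Request:
send_rows(moves=[1.5,0,15,0,1.5,0,35,0,1.5,0,50,0,1.5,0,55,0,1.5,0,55,0,1.5,0,55,0])

```text
clock: 38.22
tcp_pos: [0.5076, 0.4398, 0.0461]
orientation: [-2.209, -2.234, -0.002]
contact_force: [0.2, -0.1, 0.3]
grip_width: 0.0426
```

```bash
python3 -c "
from h import *
to(*POS['llid'],10,0)
pic('scene',360,145,90,70,8,'s21')"
```

```text
t 38.2 tcp [507.6 439.8  46.1] jaw 0.6 tilt 0.06 w 42.6 F [ 0.2 -0.1  0.3] q7 -1.11
  SHIFT [-1.9  0.4 36.1] TURN 0.6 dist 36
```

View pics/s21.png

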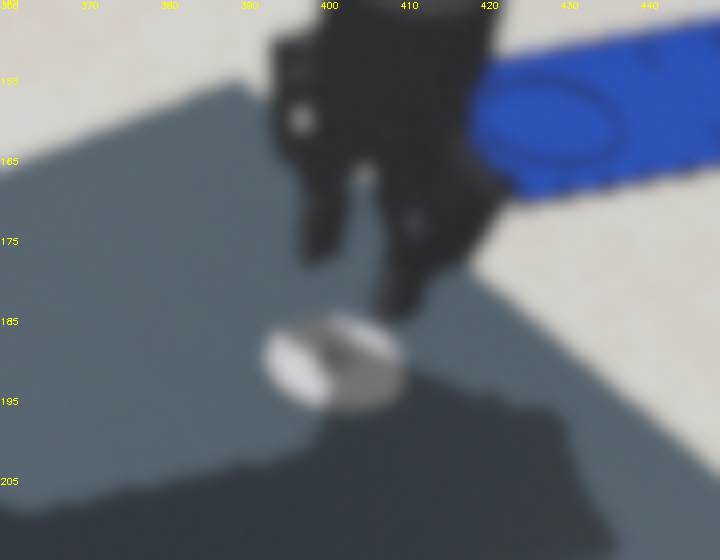

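Request:
send_rows(moves=[-1.5,0,12,0,-1.5,0,24,0,-1.5,0,32,0,-1.5,0,35,0,-1.5,0,35.5,0,-1.5,0,35.5,0])

```text
clock: 39.02
tcp_pos: [0.5075, 0.4381, 0.0103]
orientation: [-2.209, -2.234, -0.001]
contact_force: [-0.7, -0.5, -0.1]
grip_width: 0.0426
```

Request:
send_rows(moves=[0,0,0,0,0,0,0,0,0,0,0,0,0,0,0,0,0,0,0,0,0,0,0,0], hand=1)

```text
clock: 39.78
tcp_pos: [0.5075, 0.4381, 0.0104]
orientation: [2.209, 2.234, 0.001]
contact_force: [-1.0, -1.2, 5.1]
grip_width: 0.012
```

```bash
python3 -c "
from h import *
to(*POS['llid'],10,0)"
```

```text
t 39.8 tcp [507.5 438.1  10.4] jaw 0.6 tilt 0.03 w 12.0 F [-1.  -1.2  5.1] q7 -1.13
  SHIFT [-0.1  0.5  0.4] TURN 0.6 dist 1
```

Request:
send_rows(moves=[0,0,-5,0,0,0,-20,0,0,0,-40,0,0,0,-60,0,0,0,-80,0,0,0,-90,0,0,0,-90,0])

```text
clock: 40.65
tcp_pos: [0.5077, 0.4382, 0.1011]
orientation: [2.209, 2.233, 0.003]
contact_force: [0.6, 0.1, 0.3]
grip_width: 0.0123
```

```bash
python3 -c "
from h import *
to(452.4,98,100,0)
pic('scene',360,125,90,70,8,'s22')"
```

```text
t 40.6 tcp [507.7 438.2 101.1] jaw 0.6 tilt 0.09 w 12.3 F [0.6 0.1 0.3] q7 -1.08
  SHIFT [-339.6  -59.     0.7] TURN 0.6 dist 345
```

View pics/s22.png

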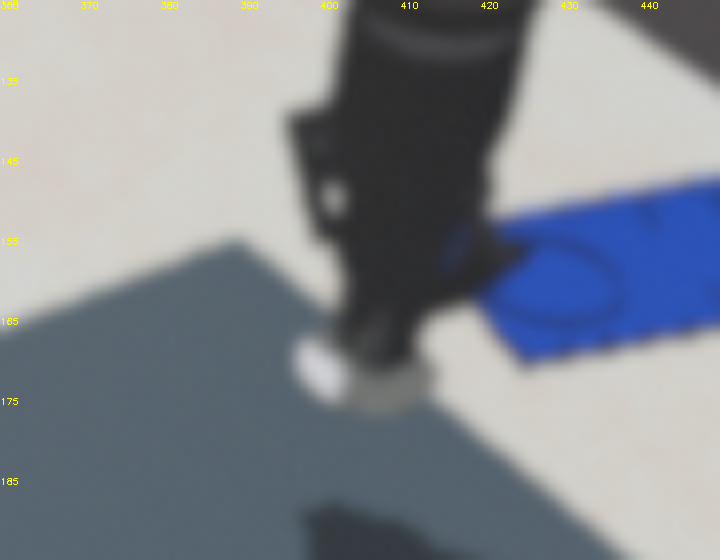

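The large lid is held level at (~404,171). Carry it over the dish.

```bash
python3 -c "
from h import *
to(452.4,98,100,0)"
```

```text
t 40.7 tcp [507.3 437.7 100.1] jaw 0.6 tilt 0.01 w 11.5 F [ 1.  -0.9 -0.6] q7 -1.08
  SHIFT [-3.391e+02 -5.860e+01  1.000e-01] TURN 0.6 dist 344
```

Request:
send_rows(moves=[-15,-3,0,0,-50,-9,0,0,-95,-16,0,0,-140,-24,0,0,-185,-32,0,0,-230,-40,0,0,-270,-47,0,0,-305,-53,0,0])

```text
clock: 41.7
tcp_pos: [0.4562, 0.1293, 0.0993]
orientation: [-2.211, -2.232, 0.003]
contact_force: [0.7, 0.1, 0.2]
grip_width: 0.0121
```

Request:
send_rows(moves=[-20,-3,0,0,-30,-5,0,0,-34,-5.7,0,0,-34,-5.7,0,0,-34,-5.7,0,0,-34,-5.7,0,0])

```text
clock: 42.45
tcp_pos: [0.4524, 0.099, 0.1]
orientation: [-2.208, -2.235, -0.0]
contact_force: [0.3, 0.1, -1.0]
grip_width: 0.0118
```

```bash
python3 -c "
from h import *
to(452.4,98,39.2,0)
pic('scene',270,155,90,70,8,'s23')"
```

```text
t 42.5 tcp [452.4  99.  100. ] jaw 0.7 tilt 0.02 w 11.8 F [ 0.3  0.1 -1. ] q7 -0.60
  SHIFT [-1.  -0.  60.8] TURN 0.7 dist 61
```

View pics/s23.png

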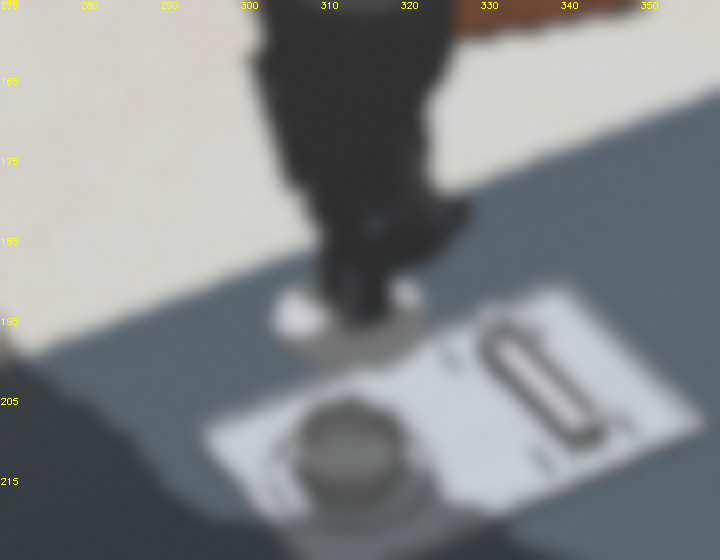

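The lid centre column (≈313.3) matches the dish (≈313.2). Descend.

Request:
send_rows(moves=[-0.5,0,10,0,-0.5,0,24,0,-0.5,0,37,0,-0.5,0,46,0,-0.5,0,51,0,-0.5,0,53,0,-0.5,0,53,0,-0.5,0,53,0])

```text
clock: 43.5
tcp_pos: [0.4526, 0.0978, 0.0473]
orientation: [2.209, 2.233, 0.001]
contact_force: [0.1, -1.1, 0.4]
grip_width: 0.0122
```

```bash
python3 -c "
from h import *
to(452.4,98,39.2,0)
pic('scene',280,175,60,50,12,'s24')"
```

```text
t 43.5 tcp [452.6  97.8  47.3] jaw 0.6 tilt 0.04 w 12.2 F [ 0.1 -1.1  0.4] q7 -0.68
  SHIFT [ 0.2 -0.2  8.1] TURN 0.6 dist 8
```

View pics/s24.png

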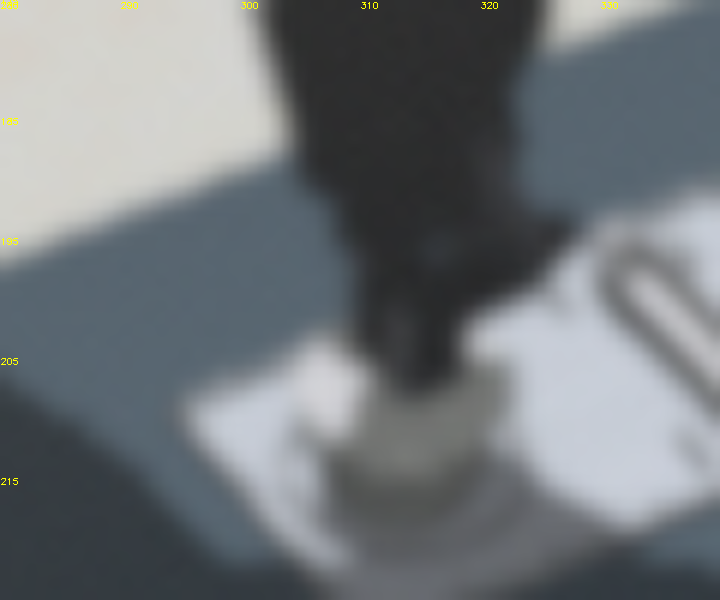

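The lid hovers concentrically just over the dish. Lower it.

Request:
send_rows(moves=[0,0,3,0,0,0,5,0,0,0,6.5,0,0,0,7.3,0,0,0,7.9,0,0,0,8.2,0,0,0,8.2,0])

```text
clock: 44.42
tcp_pos: [0.4523, 0.0978, 0.0393]
orientation: [2.209, 2.233, -0.0]
contact_force: [-2.8, -1.0, 7.4]
grip_width: 0.0119
```

```bash
python3 -c "
from h import *
to(452.4,98,39.2,0)"
```

```text
t 44.4 tcp [452.3  97.8  39.3] jaw 0.6 tilt 0.03 w 11.9 F [-2.8 -1.   7.4] q7 -0.69
  SHIFT [0.2 0.1 0.1] TURN 0.6 dist 0
```

Request:
send_rows(moves=[0,0,0,0,0,0,0,0,0,0,0,0,0,0,0,0], hand=0.6)

```text
clock: 44.92
tcp_pos: [0.4523, 0.0977, 0.0387]
orientation: [-2.209, -2.234, 0.0]
contact_force: [-0.2, -0.0, 0.4]
grip_width: 0.0343
```

Request:
send_rows(moves=[0,0,-6,0,0,0,-20,0,0,0,-40,0,0,0,-70,0,0,0,-110,0,0,0,-150,0,0,0,-160,0])

```text
clock: 45.8
tcp_pos: [0.4538, 0.0984, 0.2022]
orientation: [2.207, 2.231, 0.007]
contact_force: [-0.0, -0.5, -0.3]
grip_width: 0.0339
```

Request:
send_rows(moves=[-50,10,0,0,-100,20,0,0,-150,30,0,0,-200,40,0,0,-250,50,0,0,-300,60,0,0,-350,70,0,0,-400,80,0,0])

```text
clock: 46.8
tcp_pos: [0.5365, -0.3027, 0.1985]
orientation: [-2.208, -2.233, 0.0]
contact_force: [0.9, 0.3, 0.4]
grip_width: 0.0341
```

Request:
send_rows(moves=[-40,0,0,0,-80,0,0,0,-110,0,0,0,-120,0,0,0,-120,0,0,0])

```text
clock: 47.42
tcp_pos: [0.5378, -0.4208, 0.1984]
orientation: [-2.209, -2.233, -0.001]
contact_force: [-0.1, 0.6, 0.2]
grip_width: 0.0341
```

```bash
python3 -c "
from h import *
to(452.4,98,100,0)
pic('scene',130,170,270,150,2,'s25a')
f=pic('scene',200,175,165,95,4,'s25');g=pic('top',280,165,145,50,5,'t25');np.savez('scene9.npz',**f);np.savez('top9.npz',**g)
# did the distractors move?
for n,f2,bs in (('scene',f,((140,285,30,25),(265,280,30,25))),('top',g,((380,125,25,20),(465,168,20,20)))):
    a=np.load(n+'0.npz')['img'].astype(int)
    for x,y,w,h in bs: print(n,np.abs(a-f2['img'].astype(int))[y:y+h,x:x+w].max())"
```

```text
t 47.4 tcp [ 537.8 -420.8  198.4] jaw 0.6 tilt 0.07 w 34.1 F [-0.1  0.6  0.2] q7 0.45
  SHIFT [519.6 -79.8  99. ] TURN 0.6 dist 535
scene 45
scene 12
top 18
top 64
```

View pics/s25.png

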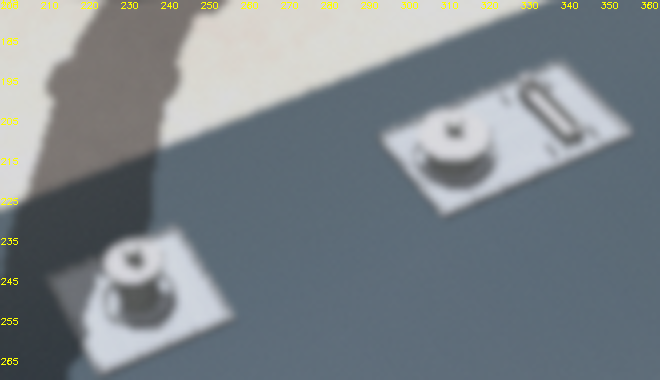

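View pics/t25.png

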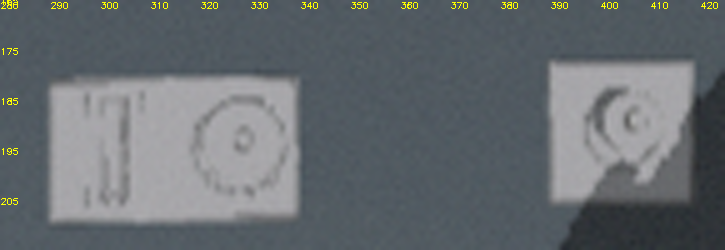

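View pics/s25a.png

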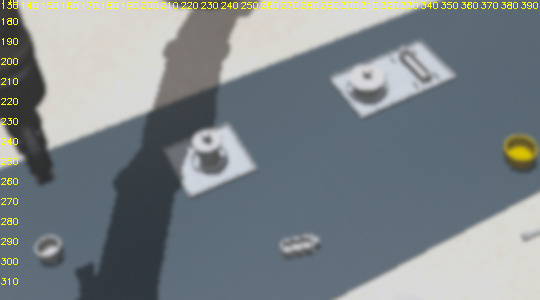

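```bash
python3 -c "
from h import *
f=pic('scene',205,225,55,45,7,'a');pic('scene',290,180,55,45,7,'b')
cv2.imwrite('pics/s26.png',np.hstack([cv2.imread('pics/a.png'),cv2.imread('pics/b.png')]))
print(proj(f,[[.4626,-.1905,.052],[.4626,-.1905,.006],[.4524,.098,.036],[.4524,.098,.006]]))"
```

```text
[[233.27260466 239.73811382]
 [235.0924756  249.71610793]
 [313.48616821 207.86413315]
 [313.41949403 214.27353695]]
```

View pics/s26.png

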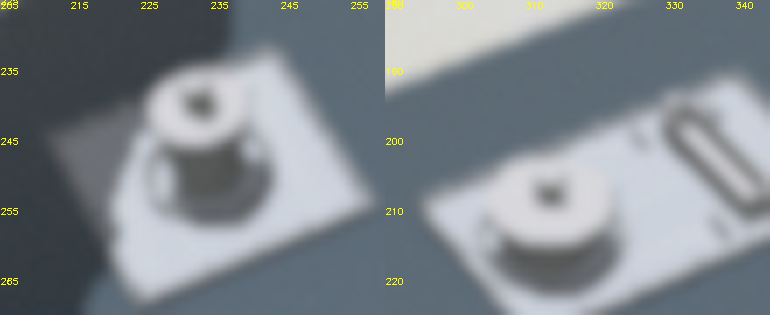

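Both lids are flat and centred: discs at 232.8 and 312.9 px against 233.3 and 313.5 predicted. The boat is mid-way between its tabs, and the arm is clear. Hand in.

```bash
python3 -c "
from bench import r
print(r.hand_in())"
```

```text
the job is handed in; nothing more can be done
None
```

I made up both trays and handed the job in at about 48 s of the 141 s allowed; the hand-in gives no verdict.

- **Square tray:** the tall crucible stands in the ring, covered by the small lid.
- **Long tray:** the dish stands in its ring, covered by the large lid. The long boat lies lengthwise between the four tabs.

**Last checks, from pictures with the arm clear:**
- Both lids look flat, and their discs are within about 0.6 px (roughly 2 mm) of where they should be.
- The boat is within about 2 mm of the middle of its place.
- Each piece touched down with 5–9 N and was released only after contact.

**Disagreements:**
- The two cameras differed by 3–5 mm on some points, so I relied on the arm's own position where a piece had been centred in the jaws.
- One reading of the dish, taken in shadow, was about 9 mm off. I discarded it because later views matched the arm's position.
- The automatic before/after comparison showed almost no change at the short boat. It did show one at the short crucible (45 and 64 grey levels). I put that down to the arm or its shadow nearby, since it looked in place in the last wide view, but I did not measure it again.

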